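# Wedge the self-closing supply cabinet and take out the bottle

### The arm

A 6-joint arm with a two-finger parallel gripper is mounted at the origin on the work surface. World frame = base frame: x ahead of the robot, y to its left, z up, the work surface at z = 0. Lengths are in m, angles in degrees, forces in N, time in s.
With the tool pointing down it reaches from about 0.375 to 0.9 m from the base axis. Payload 3.1 kg.
Tool frame: the origin (TCP) lies on the centre line of the jaws, within the pads' length; the fingertips stand finger_overhang ahead of it and the grasp point (between the pads) lies 5 mm behind it (finger_overhang is the distance from the TCP to the fingertips, in m); z points along the fingers, y is the line along which they close (so a half turn about z gives the same grasp; the last joint's range is limited). The gripper opens to 87 mm and grips with 3 to 60 N. Pads are 19 mm wide; open, the fingers measure 117 mm over their backs; the gripper's body (75 mm by 190 mm) begins 51 mm behind the grasp point.
Start: joints at [56.236, 30.224, 82.088, -0, 67.689, -10.227], TCP at [0.25, 0.573, 0.237] pointing down, gripper open.
Joint ranges: [-176.69, 176.69], [-43.24, 126.21], [12.49, 139.97], [-82, 262], [0, 151.66], [-163.58, 163.58]. Speed limits (degrees/s): [159.86, 159.86, 180, 180, 180, 180].

### API

Orientations are given as a 3x3 rotation matrix whose columns are the frame's x, y, z axes.
In Python, from rig import read_state, capture, calibration, hand_in, finger_overhang gives the robot as it stands.
- The arm moves only by the tool send_rows, never from a script. Its argument "plan" is a list of rows, each a list of 5 numbers: the closure in counts, from 0 (fully open) to 255 (shut), then the shift along the tool's x, y, z in m, then the turn about the tool's z in rad. A call has 1 to 20 rows; each row shifts and turns the commanded pose from where the row before left it, along the tool's axes as they then stand; what a row does not reach is not made up. A row lasts 1/12 s, in which the tool goes at most 41.7 mm and 7.16 degrees, less where a joint would pass 70% of its speed; a pose out of reach is approached as far as the arm can. A call is refused whole if a number of a shift passes 0.0417 or a number of a turn 0.125, either way. A call with a gripper value outside its range is refused whole. The fingers move at their own pace and stop on an object; the grip force is fixed at half the most. Time passes only in rows, so rows that do not move let the fingers close. It gives the time, the measured TCP pose, the force, the opening and the grip force at its end, in the units of the state.
- read_state(): the state, without advancing time (a new reading comes with each control period).
- capture(name): name is "scene" or "top" or "wrist"; returns (picture, depth): 384x512x3 uint8, blue, green, red; 384x512 float32, m along the optical axis (not along the pixel's ray), 0 where there is no reading.
- calibration(name): a dict with "fx", "fy", "cx", "cy" (pixels), "dist_coeffs" ([k1, k2, p1, p2, k3] as OpenCV has them; the pictures are not rectified), "xyz" and "rotation" of the camera in the world. Camera axes: x right, y down, z forward; pixel columns grow to the right and rows downward; lengths in m; the calibration is good to about 2 mm. A picture is of the moment at which its call begins: read the wrist's pose just before it. calibration takes no time and is no camera call; for the wrist camera it gives the pose at the moment of the call.
- hand_in(): hands the job in; it is judged then, once.
The state is a dict: "time_s": time; "joint_positions": joint angles; "qvel": joint speeds; "tau": joint torques, N m; "position": TCP position; "tcp_rot": TCP orientation; "force": force on the tool from outside, world axes, zero at the start; "moment": the same for the moment, N m; "opening": opening from 0.0 (shut) to 1.0 (fully open); "grasp_force": force on a finger pad.
Only numpy, scipy, OpenCV 4.12 (cv2) and the standard library are available. Lean on these libraries where they do the work, as an engineer would, in place of code of your own. Each camera call takes 0.05 s, during which the arm holds its last target. There are 200 camera calls.

### The job

In the laundry closet, pull the supply cabinet's self-closing door wide open and push the door wedge under it, thin end first, until it is jammed and the door stays wide open by itself. Then reach in, take out the tall slim bottle and stand it gently upright in the middle of the drip tray. Leave the door propped, with the wedge still under it, and do not knock over or shove away anything else.

Things in the scene. Friction and masses are not known exactly. Their poses are not given: they have to be found in the camera images.
- cab_door (a joint): opening angle of the cabinet door, rad: 0 shut, 1.85 fully open at a firm stop. A closer (spring and slow damper) always closes it: let go at full opening it creeps to about 1.2 rad in 8 s and shuts in about 30 s; pulling it at 0.4 rad/s takes about 6 N at the handle. It hangs on the cabinet's left edge seen from the robot and opens towards the robot, clockwise from above
- cabinet: white supply cabinet fixed on the counter, 300 wide, 230 deep, 300 mm high, on 14 mm feet, wire-grid top and back; origin on the counter under the middle of its front plane, +x into the cabinet, +y to its left (hinge) side. Side walls 16 mm; inside 268 mm wide, floor 30 mm and underside of the top 286 mm above the counter; a carton 140 mm high fills it from 145 mm behind the front plane
- cab_hinge (a point): point on the counter straight below the door's hinge axis, 148 mm to the left (+y) of the cabinet's origin, in the front plane; axes as the cabinet's. At opening angle q the door's inner face runs from here along (-sin q, -cos q) in these x, y axes
- door_handle (a point): grip point on the axis of the door's upright round steel bar handle: 12 mm thick, 35 mm in front of the door's outer face, 250 mm from the hinge, 263 mm above the counter; the bar reaches from 138 to 290 mm above the counter and is free between its two stubs to the door. Axes turn with the door: x its inward normal, y along the door to the hinge
- door_foot (a point): middle of the lower edge of the door's inner face, moving with the door. The white door is 296 mm wide, 286 mm high, 18 mm thick; this edge runs 14 mm above the counter. +x: inward normal of the door (the side from which the wedge goes under); y along the door to the hinge
- wedge_mid (a point): centre of the loose wooden door wedge with rubber sole, 15 mm above its underside: 150 mm long, 48 mm wide, tapering straight from 36 mm high at the thick end to 6 mm at the thin end; +x points along it to the thin end, z up
- wedge_tip (a point): middle of the wedge's thin end, 75 mm from its centre along +x, 3 mm above its underside
- bottle_mid (a point): centre, half-way up (66 mm above its foot), of the tall slim white bottle: 50 mm in diameter up to 96 mm, then a narrow neck and a 32 mm grey cap, 132 mm high in all, about 0.25 kg. It stands upright inside the cabinet, its axis about 50 mm behind the front plane, in the left or the right half; z up
- tray: grey plastic drip tray fixed on the counter, 160 mm square, rim 16 mm high and 5 mm thick, inner floor 5 mm above the counter; origin under its centre
- jar: short wide white jar, 70 mm in diameter, 95 mm high, in the other half of the cabinet beside the bottle; origin at the centre of its foot. Leave it
- cup: white dosing cup, 68 mm in diameter, 62 mm high, on the counter behind the tray; origin at the centre of its foot. Leave it
- brush: brush lying on the counter; origin at the middle of its underside, handle to -x. Leave it
- pegbox: white open box of clothes pegs, 130 x 100 x 70 mm; origin at the centre of its foot. Leave it
Mind the look-alikes: they are no part of the job. Of the things shaped like the part that bears wedge_mid, the wooden one is meant.

How it is judged (in metres and radians):
On the way, in this order (a step that is already met when the one before it is completed fails the run):
1. the door stands wide open by itself (over 1.2 rad), held by the wedge lying flat under its lower edge, and the robot touches neither door nor wedge (value of joint cab_door above 1.2 rad and contact force between wedge and cabinet above 0.4 N and x of wedge_tip in the frame of door_foot below -0.008 m and angle between wedge_mid's own z axis and vertical below 0.2 rad and contact force between each of the arm, the fingers and cabinet below 0.3 N and contact force between each of the arm, the fingers and wedge below 0.3 N), for 0.5 s.
2. the bottle has been taken right out through the cabinet's front (x of bottle_mid in the frame of cab_hinge below -0.03 m), for 0.1 s.
At the end, for the whole second after the job is handed in: the bottle stands upright (within 0.1 rad) and at rest on the floor of the drip tray, its axis within 35 mm of the tray's centre; the door is still open more than 1.2 rad, held by the wedge, which lies flat with its thin end at least 8 mm past the inner face of the door and bears on the door (horizontal distance between bottle_mid and tray below 0.035 m and height (world z) of bottle_mid between 0.064 and 0.077 m and angle between bottle_mid's own z axis and vertical below 0.1 rad and linear speed of bottle below 0.02 m/s and value of joint cab_door above 1.2 rad and contact force between wedge and cabinet above 0.4 N and x of wedge_tip in the frame of door_foot below -0.008 m and angle between wedge_mid's own z axis and vertical below 0.2 rad); the robot touches nothing.
It fails at once if the bottle is knocked over (angle between bottle_mid's own z axis and vertical above 0.7 rad).
It fails at once if the bottle is dropped or slammed onto the tray (over 45 N) (contact force between bottle and tray above 45 N).
It fails at once if something else is shoved more than 50 mm or knocked over (distance of any of jar, cup, brush, pegbox from where it was at the start of the episode above 0.05 m or angle between any of jar, cup, pegbox's own z axis and vertical above 0.6 rad).
It also fails if it takes over 72 s, if anything falls off the work surface, if the arm or the gripper's body presses on something with over 40 N, if the wrist force passes 120 N, or if a joint passes its speed limit or range.

## Working session

There is one attempt and no reset: what is moved stays moved. The work goes in short steps, Python scripts to look and compute and a tool call to move; the robot and the scene stay as the last step left them, time stands still between calls to the robot, and variables do not carry over. Pictures are saved under pics/ and viewed, at most 10 in all, crops included, and the job is handed in when it is done.

Besides the shell and the picture viewer there is one more tool, called after "Call:" as name(argument=value, ...) on one line, values as JSON. send_rows: Moves the arm, as the interface text tells. Its arguments: {"type":"object","properties":{"plan":{"type":"array","items":{"type":"array","items":{"type":"number"}}}},"required":["plan"]}

```bash
ls; mkdir -p pics; python3 - <<'E'
from rig import *
import cv2,numpy as np
print(finger_overhang if not callable(finger_overhang) else finger_overhang())
s=read_state();print(s)
ims=[]
for n in("scene","top"):
    c=calibration(n);print(n,c)
    im,d=capture(n);cv2.imwrite(f"pics/{n}0.png",im);np.savez(f"pics/{n}0.npz",im=im,d=d)
E
```

```text
pics
0.014
{'time_s': 0.0, 'joint_positions': array([ 5.62348959e+01,  3.02780274e+01,  8.21552697e+01, -1.04327009e-03,
        6.76889234e+01, -1.02249885e+01]), 'qvel': array([-0.03353273, -0.00552131, -0.01040226,  0.06636559, -0.0082057 ,
        0.01044796]), 'tau': array([-1.38964402e-03, -4.40049469e+01, -1.76588380e+01,  6.31736079e-02,
        5.82755136e-02, -1.60898462e-04]), 'position': array([0.24918324, 0.57242344, 0.23558786]), 'tcp_rot': array([[-9.16783222e-01,  3.99383464e-01, -1.17157667e-03],
       [ 3.99385019e-01,  9.16781560e-01, -1.78269705e-03],
       [ 3.62100168e-04, -2.10225691e-03, -9.99997725e-01]]), 'force': array([-0.21505112,  0.75051608, -0.24392498]), 'moment': array([-0.02610136, -0.01484095, -0.00053083]), 'grasp_force': 0.0, 'opening': 0.9990927934351362}
scene {'fx': 357.7386041338526, 'fy': 357.7386041338526, 'cx': 251.1669304713349, 'cy': 188.66490260389574, 'dist_coeffs': array([-0.03135003,  0.        ,  0.        ,  0.        ,  0.        ]), 'xyz': array([ 0.88418777, -0.12250981,  1.41323703]), 'rotation': array([[-0.15675725,  0.93617691, -0.3146426 ],
       [ 0.98759834,  0.15140847, -0.04153312],
       [ 0.0087572 , -0.31725113, -0.94830113]])}
top {'fx': 424.21884613627475, 'fy': 424.21884613627475, 'cx': 248.13088132981932, 'cy': 188.85121698662354, 'dist_coeffs': array([-0.05394676,  0.        ,  0.        ,  0.        ,  0.        ]), 'xyz': array([ 0.29361808, -0.164539  ,  1.65649473]), 'rotation': array([[ 0.02526275, -0.98976546,  0.14044972],
       [-0.99954257, -0.02734543, -0.01291826],
       [ 0.01662671, -0.14005913, -0.99000353]])}
```

View pics/scene0.png

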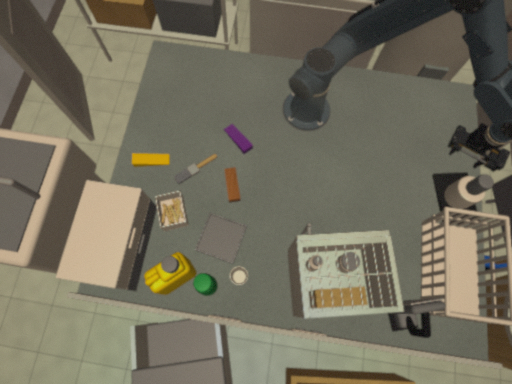

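View pics/top0.png

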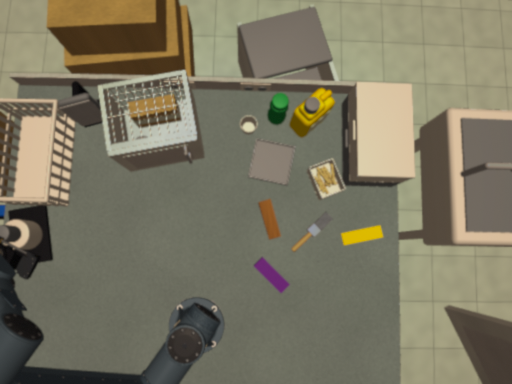

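The scene view shows three wedge-shaped things: purple (238,138), yellow (150,159) and wooden brown (232,184). I choose the brown one. Inside the cabinet (roof around 348,275) there is a small cap at (314,262) and a wide jar at (348,262). The handle is near (308,229).

```bash
cat > h.py <<'E'
import cv2,numpy as np
from rig import *
def rays(c,uv):
    K=np.array([[c['fx'],0,c['cx']],[0,c['fy'],c['cy']],[0,0,1]])
    p=cv2.undistortPoints(np.asarray(uv,float).reshape(-1,1,2),K,c['dist_coeffs'])[:,0]
    return np.c_[p,np.ones(len(p))]@c['rotation'].T
def plane(c,uv,z):
    r=rays(c,uv);return c['xyz']+r*((z-c['xyz'][2])/r[:,2])[:,None]
def cloud(c,d):
    h,w=d.shape;u,v=np.meshgrid(np.arange(w),np.arange(h))
    P=c['xyz']+rays(c,np.c_[u.ravel(),v.ravel()])*d.reshape(-1,1)
    P[d.ravel()==0]=np.nan
    return P.reshape(h,w,3)
E
python3 - <<'E'
from h import *
for n in("scene","top"):
    f=np.load(f"pics/{n}0.npz");im,d=f['im'],f['d'];c=calibration(n);P=cloud(c,d)
    np.save(f"pics/{n}P.npy",P)
    hsv=cv2.cvtColor(im,cv2.COLOR_BGR2HSV)
    u,v=(232,184) if n=="scene" else (269,219)
    print(n,"brown hsv",hsv[v,u],P[v,u])
    m=cv2.inRange(hsv,(3,110,60),(14,255,220))
    nl,L,st,ce=cv2.connectedComponentsWithStats(m)
    l=L[v,u];print("area",st[l])
    ys,xs=np.where(L==l);Q=P[ys,xs];print("z range",np.nanpercentile(Q[:,2],[2,25,50,75,98]))
    q=np.c_[xs,ys]; W=plane(c,q,0.015)[:,:2]
    r=cv2.minAreaRect(W.astype(np.float32));print("rect",r)
    ax=np.linalg.svd(W-W.mean(0),full_matrices=False)[2][0]; t=(Q[:,:2]-np.nanmean(Q[:,:2],0))@ax
    print("axis",ax,"mean",np.nanmean(Q,0)); 
    for a in np.arange(-.075,.076,.025):
        k=abs(t-a)<.0125
        if k.sum(): print(round(a,3),np.round(np.nanmean(Q[k],0),4))
    # cabinet roof
    k=(abs(P[...,2]-.3)<.012)&(P[...,0]>.5)&(P[...,1]<.6)
    W=P[k][:,:2].astype(np.float32);print("roof",len(W),cv2.minAreaRect(W),np.round(cv2.boxPoints(cv2.minAreaRect(W)),3).tolist())
    # tray
    u,v=(221,238) if n=="scene" else (272,162)
    print("tray c",P[v,u]);
    cr=im[205:325,270:415] if n=="scene" else im[60:190,85:215]
    cv2.imwrite(f"pics/cab_{n}.png",cv2.resize(cr,None,fx=4,fy=4,interpolation=cv2.INTER_CUBIC))
E
python3 -c "
import cv2,numpy as np
a=cv2.imread('pics/cab_scene.png');b=cv2.imread('pics/cab_top.png')
h=480;a=cv2.resize(a,(400,int(a.shape[0]*400/a.shape[1])));b=cv2.resize(b,(400,400))
o=np.zeros((400,800,3),np.uint8);o[:a.shape[0],:400]=a;o[:,400:]=b;cv2.imwrite('pics/cab.png',o)"
```

```text
scene brown hsv [ 14 173 134] [ 0.41488289 -0.26461392  0.02112465]
area [225 168  15  34 369]
z range [0.00202823 0.01270552 0.02147796 0.02839631 0.03656404]
rect ((0.41222745180130005, -0.2659437358379364), (0.14586947858333588, 0.04691729694604874), 17.946455001831055)
axis [0.94916684 0.31477344] mean [ 0.41544538 -0.26494569  0.02058979]
-0.075 [ 0.3473 -0.2867  0.0061]
-0.05 [ 0.368  -0.2813  0.0111]
-0.025 [ 0.3922 -0.2737  0.016 ]
0.0 [ 0.4145 -0.264   0.0216]
0.025 [ 0.438  -0.257   0.0262]
0.05 [ 0.4626 -0.2495  0.0312]
0.075 [ 0.4791 -0.2442  0.0276]
roof 3230 ((0.7169246673583984, 0.16087499260902405), (0.2842679023742676, 0.303291916847229), 12.153099060058594) [[0.5460000038146973, 0.27900001406669617], [0.6100000143051147, -0.017000000923871994], [0.8880000114440918, 0.0430000014603138], [0.8240000009536743, 0.33899998664855957]]
tray c [ 0.64029071 -0.26978936  0.00703963]
top brown hsv [ 14 188 141] [ 0.41051614 -0.26952318  0.0189048 ]
area [259 199  21  40 384]
z range [0.00278718 0.01275247 0.01900705 0.02656922 0.03801582]
rect ((0.41261208057403564, -0.2705707848072052), (0.14984449744224548, 0.0486387200653553), 17.604164123535156)
axis [-0.94981625 -0.31280838] mean [ 0.40760683 -0.27086583  0.0195438 ]
-0.075 [ 0.4734 -0.2469  0.0323]
-0.05 [ 0.453  -0.2531  0.0282]
-0.025 [ 0.4315 -0.2649  0.0243]
0.0 [ 0.4086 -0.2717  0.0197]
0.025 [ 0.3842 -0.279   0.0148]
0.05 [ 0.3602 -0.2869  0.0105]
0.075 [ 0.3444 -0.2905  0.0078]
roof 2761 ((0.7174260020256042, 0.15714004635810852), (0.2902161478996277, 0.3014110326766968), 12.425384521484375) [[0.5429999828338623, 0.27300000190734863], [0.6079999804496765, -0.020999999716877937], [0.8920000195503235, 0.04100000113248825], [0.8270000219345093, 0.335999995470047]]
tray c [ 0.63771049 -0.27800433  0.00756194]
```

View pics/cab.png

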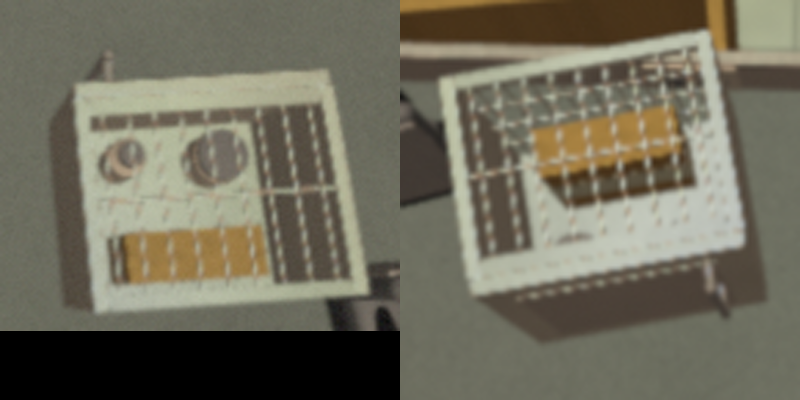

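The crop shows the cap at crop (125,157), which is scene pixel (315,262), in the right half. The jar is at (349,262). Handle stubs are visible at scene (309,227) and top (315,287 in the crop). The brown wedge is confirmed by its taper: the thick end is toward +x.

```bash
python3 - <<'E'
from h import *
T={}
for n in("scene","top"):
    f=np.load(f"pics/{n}0.npz");im,d=f['im'],f['d'];c=calibration(n);P=np.load(f"pics/{n}P.npy")
    yaw=np.radians(12.3);X=np.array([np.cos(yaw),np.sin(yaw)]);Y=np.array([-X[1],X[0]])
    k=(abs(P[...,2]-.297)<.012)&(P[...,0]>.5)&(P[...,1]<.6)
    W=P[k][:,:2];a=W@X;b=W@Y
    # door+roof: drop handle: columns histogram
    h,e=np.histogram(a,np.arange(a.min(),a.max()+.006,.006));print(n,"along x hist",round(a.min(),3),h.tolist())
    m=a>a.min()+.045
    r=cv2.minAreaRect(W[m].astype(np.float32));print("no-handle",r, cv2.boxPoints(r).round(3).tolist())
    hn=W[~m];print("handle px n",len(hn),[ (p.round(3).tolist()) for p in P[k][~m]][:8])
    u,v=(221,238) if n=="scene" else (272,162)
    g=cv2.cvtColor(im,cv2.COLOR_BGR2GRAY);hsv=cv2.cvtColor(im,cv2.COLOR_BGR2HSV)
    bg=(180,230) if n=="scene" else (225,200)
    ref=im[v-3:v+4,u-3:u+4].reshape(-1,3).mean(0);b0=im[bg[1]-3:bg[1]+4,bg[0]-3:bg[0]+4].reshape(-1,3).mean(0)
    print("tray col",ref.round(),b0.round())
    s=((im-b0)@(ref-b0))/((ref-b0)@(ref-b0));mk=((s>.5)&(s<2.2)).astype(np.uint8)
    mk=cv2.morphologyEx(mk,cv2.MORPH_OPEN,np.ones((3,3)));mk=cv2.morphologyEx(mk,cv2.MORPH_CLOSE,np.ones((5,5)))
    L=cv2.connectedComponents(mk)[1];ys,xs=np.where(L==L[v,u]);
    r=cv2.minAreaRect(plane(c,np.c_[xs,ys],.012)[:,:2].astype(np.float32));print("tray",r)
c=calibration("scene")
print("cap",plane(c,[[315.3,261.9]],.162),"jar",plane(c,[[349,262]],.125))
s=read_state();w=calibration("wrist");print("wristcam in tcp",s['tcp_rot'].T@(w['xyz']-s['position']),'\n',s['tcp_rot'].T@w['rotation'])
E
```

```text
scene along x hist 0.588 [6, 3, 0, 0, 0, 0, 78, 174, 179, 166, 180, 186, 208, 40, 34, 45, 40, 46, 42, 43, 42, 47, 43, 43, 45, 44, 44, 46, 124, 63, 44, 43, 46, 45, 42, 44, 44, 47, 48, 46, 46, 47, 47, 51, 49, 193, 213, 163, 1]
no-handle ((0.7367262244224548, 0.16508761048316956), (0.24320636689662933, 0.3034346401691437), 12.272847175598145) [[0.5860000252723694, 0.28700000047683716], [0.6499999761581421, -0.008999999612569809], [0.8880000114440918, 0.0430000014603138], [0.8230000138282776, 0.33899998664855957]]
handle px n 172 [[0.596, 0.028, 0.285], [0.596, 0.03, 0.288], [0.6, 0.028, 0.289], [0.6, 0.031, 0.29], [0.599, 0.034, 0.288], [0.598, 0.037, 0.288], [0.603, 0.031, 0.287], [0.602, 0.035, 0.286]]
tray col [100. 110. 117.] [ 95. 109. 110.]
tray ((0.6452053785324097, -0.26841339468955994), (0.14585237205028534, 0.14454886317253113), 79.4700927734375)
top along x hist 0.59 [6, 1, 0, 0, 0, 1, 160, 167, 161, 159, 165, 158, 120, 41, 33, 34, 37, 32, 31, 33, 34, 34, 38, 30, 39, 36, 33, 42, 115, 35, 30, 32, 33, 39, 32, 31, 35, 37, 29, 33, 36, 32, 29, 35, 54, 225, 149, 136, 7]
no-handle (
[... 237 characters left out ...]
 [0.8270000219345093, 0.335999995470047]]
handle px n 256 [[0.649, -0.001, 0.302], [0.65, -0.003, 0.299], [0.65, -0.007, 0.299], [0.645, 0.015, 0.304], [0.646, 0.013, 0.298], [0.646, 0.009, 0.3], [0.646, 0.006, 0.301], [0.647, 0.003, 0.296]]
tray col [116. 128. 138.] [ 97. 111. 109.]
tray ((0.637632429599762, -0.27194732427597046), (0.15720942616462708, 0.14644508063793182), 79.35250854492188)
cap [[0.69781591 0.08400373 0.162     ]] jar [[0.6739172  0.20962879 0.125     ]]
wristcam in tcp [ 8.38407018e-02  1.04082918e-05 -1.48241677e-01] 
 [[ 2.32399594e-04 -9.52658095e-01 -3.04043582e-01]
 [ 9.99999360e-01  5.58013422e-04 -9.84058127e-04]
 [ 1.10713134e-03 -3.04043159e-01  9.52657615e-01]]
```

```bash
cat >> h.py <<'E'
def ang(R): return np.degrees(np.arctan2(R[1,0],R[0,0]))
def plan(way,g=0,start=None):
    """way: list of (x,y,z,angle_deg or None,rows); prints rows in tool axes"""
    s=read_state()
    p=np.array(s['position']);a=ang(s['tcp_rot'])
    if start is not None: p=np.array(start[:3]);a=start[3]
    for x,y,z,t,n in way:
        t=a if t is None else t
        dp=(np.array([x,y,z])-p)/n;dt=(t-a)/n;out=[]
        for i in range(n):
            A=np.radians(a+dt*i);ex=np.array([np.cos(A),np.sin(A),0]);ey=np.array([np.sin(A),-np.cos(A),0])
            out.append([g,round(float(dp@ex),4),round(float(dp@ey),4),round(float(-dp[2]),4),round(float(-np.radians(dt)),4)])
        u=[r for i,r in enumerate(out) if i==0 or r!=out[i-1]]
        print(n,"rows:",(str(u[0])+" all same") if len(u)==1 else str(out).replace(' ',''))
        p=np.array([x,y,z]);a=t
E
python3 - <<'E'
from h import *
s=read_state();R=s['tcp_rot'];print(R[:,1],ang(R))
plan([(.455,-.254,.12,18.2,22),(.455,-.254,.017,None,5)])
E
```

```text
[ 0.39933985  0.91680097 -0.00191662] 156.46299953738955
22 rows: [[0,-0.0236,-0.0307,0.0053,0.1097],[0,-0.0268,-0.0279,0.0053,0.1097],[0,-0.0297,-0.0248,0.0053,0.1097],[0,-0.0322,-0.0214,0.0053,0.1097],[0,-0.0344,-0.0178,0.0053,0.1097],[0,-0.0361,-0.0139,0.0053,0.1097],[0,-0.0374,-0.0099,0.0053,0.1097],[0,-0.0383,-0.0057,0.0053,0.1097],[0,-0.0387,-0.0015,0.0053,0.1097],[0,-0.0386,0.0028,0.0053,0.1097],[0,-0.0381,0.007,0.0053,0.1097],[0,-0.0371,0.0111,0.0053,0.1097],[0,-0.0357,0.0151,0.0053,0.1097],[0,-0.0338,0.0189,0.0053,0.1097],[0,-0.0315,0.0225,0.0053,0.1097],[0,-0.0289,0.0258,0.0053,0.1097],[0,-0.0259,0.0288,0.0053,0.1097],[0,-0.0226,0.0315,0.0053,0.1097],[0,-0.019,0.0337,0.0053,0.1097],[0,-0.0152,0.0356,0.0053,0.1097],[0,-0.0112,0.0371,0.0053,0.1097],[0,-0.0071,0.0381,0.0053,0.1097]]
5 rows: [0, 0.0, 0.0, 0.0206, -0.0] all same
```

Call:
send_rows(plan=[[0, -0.0236, -0.0307, 0.005, 0.11], [0, -0.0268, -0.0279, 0.005, 0.11], [0, -0.0297, -0.0248, 0.005, 0.11], [0, -0.0322, -0.0214, 0.005, 0.11], [0, -0.0344, -0.0178, 0.005, 0.11], [0, -0.0361, -0.0139, 0.005, 0.11], [0, -0.0374, -0.0099, 0.005, 0.11], [0, -0.0383, -0.0057, 0.005, 0.11], [0, -0.0387, -0.0015, 0.005, 0.11], [0, -0.0386, 0.0028, 0.005, 0.11], [0, -0.0381, 0.007, 0.005, 0.11], [0, -0.0371, 0.0111, 0.005, 0.11], [0, -0.0357, 0.0151, 0.005, 0.11], [0, -0.0338, 0.0189, 0.005, 0.11], [0, -0.0315, 0.0225, 0.005, 0.11], [0, -0.0289, 0.0258, 0.005, 0.11], [0, -0.0259, 0.0288, 0.005, 0.11], [0, -0.0226, 0.0315, 0.005, 0.11], [0, -0.019, 0.0337, 0.005, 0.11], [0, -0.0152, 0.0356, 0.005, 0.11]])

```text
time_s: 1.77
position: [0.4342, -0.1809, 0.1361]
tcp_rot: [[0.866, 0.501, -0.001], [0.501, -0.866, 0.001], [-0.0, -0.001, -1.0]]
force: [-0.4, -0.0, -0.8]
opening: 1.0
grasp_force: 0.0
```

```bash
python3 - <<'E'
from h import *
s=read_state();print(s['position'],ang(s['tcp_rot']),s['joint_positions'].round(1),s['tcp_rot'][:,2])
plan([(.455,-.254,.017,18.2,8)])
E
```

```text
[ 0.4342393  -0.18091798  0.13607046] 30.05339191967292 [-36.3  28.  109.4   0.   42.6  23.7] [-5.29178968e-04  5.29098963e-04 -9.99999720e-01]
8 rows: [[0,-0.0023,0.0092,0.0149,0.0259],[0,-0.0021,0.0093,0.0149,0.0259],[0,-0.0018,0.0093,0.0149,0.0259],[0,-0.0016,0.0094,0.0149,0.0259],[0,-0.0014,0.0094,0.0149,0.0259],[0,-0.0011,0.0094,0.0149,0.0259],[0,-0.0009,0.0095,0.0149,0.0259],[0,-0.0006,0.0095,0.0149,0.0259]]
```

Call:
send_rows(plan=[[0, -0.0023, 0.0092, 0.0149, 0.026], [0, -0.0021, 0.0093, 0.0149, 0.026], [0, -0.0018, 0.0093, 0.0149, 0.026], [0, -0.0016, 0.0094, 0.0149, 0.026], [0, -0.0014, 0.0094, 0.0149, 0.026], [0, -0.0011, 0.0094, 0.0149, 0.026], [0, -0.0009, 0.0095, 0.0149, 0.026], [0, -0.0006, 0.0095, 0.0149, 0.026], [0, 0, 0, 0, 0], [255, 0, 0, 0, 0], [255, 0, 0, 0, 0], [255, 0, 0, 0, 0], [255, 0, 0, 0, 0], [255, 0, 0, 0, 0], [255, 0, 0, 0, 0]])

```text
time_s: 3.02
position: [0.4558, -0.2518, 0.0178]
tcp_rot: [[0.948, 0.318, 0.001], [0.318, -0.948, -0.0], [0.0, 0.001, -1.0]]
force: [0.6, 0.1, -0.8]
opening: 0.636
grasp_force: 0.0
```

```bash
python3 - <<'E'
from h import *
s=read_state();print(s['position'],ang(s['tcp_rot']),s['joint_positions'].round(1),s['opening'],s['grasp_force'])
im,d=capture("wrist");cv2.imwrite("pics/w1.png",im)
a=ang(s['tcp_rot']);plan([(.455,-.254,.06,None,2),(.40,-.13,.06,215,28),(.40,-.13,.0185,None,4)],g=255)
E
```

```text
[ 0.4558488  -0.25181497  0.01784722] 18.51699159485844 [-41.2  43.2 105.5  -0.   31.3  30.3] 0.6362520394182958 0.0
2 rows: [255, -0.0007, 0.0009, -0.0211, -0.0] all same
28 rows: [[255,-0.0005,-0.0048,-0.0,-0.1225],[255,0.0001,-0.0048,-0.0,-0.1225],[255,0.0007,-0.0048,-0.0,-0.1225],[255,0.0013,-0.0047,-0.0,-0.1225],[255,0.0019,-0.0045,-0.0,-0.1225],[255,0.0024,-0.0042,-0.0,-0.1225],[255,0.0029,-0.0039,-0.0,-0.1225],[255,0.0033,-0.0035,-0.0,-0.1225],[255,0.0038,-0.0031,-0.0,-0.1225],[255,0.0041,-0.0026,-0.0,-0.1225],[255,0.0044,-0.0021,-0.0,-0.1225],[255,0.0046,-0.0015,-0.0,-0.1225],[255,0.0048,-0.0009,-0.0,-0.1225],[255,0.0048,-0.0004,-0.0,-0.1225],[255,0.0048,0.0002,-0.0,-0.1225],[255,0.0048,0.0008,-0.0,-0.1225],[255,0.0046,0.0014,-0.0,-0.1225],[255,0.0044,0.002,-0.0,-0.1225],[255,0.0042,0.0025,-0.0,-0.1225],[255,0.0038,0.003,-0.0,-0.1225],[255,0.0034,0.0034,-0.0,-0.1225],[255,0.003,0.0038,-0.0,-0.1225],[255,0.0025,0.0042,-0.0,-0.1225],[255,0.002,0.0044,-0.0,-0.1225],[255,0.0014,0.0046,-0.0,-0.1225],[255,0.0008,0.0048,-0.0,-0.1225],[255,0.0002,0.0048,-0.0,-0.1225],[255,-0.0003,0.0048,-0.0,-0.1225]]
4 rows: [255, 0.0, 0.0, 0.0104, -0.0] all same
```

View pics/w1.png

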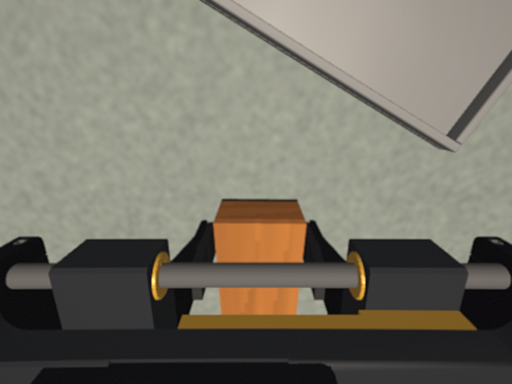

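The wrist view shows the orange-brown wood wedge, thick end at pixel (260,215), centred between the pads. The fingers are not fully closed yet. Next: close, lift and turn.

Call:
send_rows(plan=[[255, 0, 0, 0, 0], [255, 0, 0, 0, 0], [255, 0, 0, 0, 0], [255, 0, 0, -0.035, 0], [255, 0, 0, -0.035, 0], [255, 0, 0, -0.035, 0], [255, -0.0005, -0.0048, 0, -0.1225], [255, 0.0001, -0.0048, 0, -0.1225], [255, 0.0007, -0.0048, 0, -0.1225], [255, 0.0013, -0.0047, 0, -0.1225], [255, 0.0019, -0.0045, 0, -0.1225], [255, 0.0024, -0.0042, 0, -0.1225], [255, 0.0029, -0.0039, 0, -0.1225], [255, 0.0033, -0.0035, 0, -0.1225], [255, 0.0038, -0.0031, 0, -0.1225], [255, 0.0041, -0.0026, 0, -0.1225], [255, 0.0044, -0.0021, 0, -0.1225], [255, 0.0046, -0.0015, 0, -0.1225], [255, 0.0048, -0.0009, 0, -0.1225], [255, 0.0048, -0.0004, 0, -0.1225]])

```text
time_s: 4.73
position: [0.4275, -0.1894, 0.122]
tcp_rot: [[-0.456, 0.89, -0.001], [0.89, 0.456, 0.001], [0.001, -0.001, -1.0]]
force: [0.1, -0.2, -1.2]
opening: 0.55
grasp_force: 30.0
```

Call:
send_rows(plan=[[255, 0.0048, 0.0002, 0, -0.1225], [255, 0.0048, 0.0008, 0, -0.1225], [255, 0.0046, 0.0014, 0, -0.1225], [255, 0.0044, 0.002, 0, -0.1225], [255, 0.0042, 0.0025, 0, -0.1225], [255, 0.0038, 0.003, 0, -0.1225], [255, 0.0034, 0.0034, 0, -0.1225], [255, 0.003, 0.0038, 0, -0.1225], [255, 0.0025, 0.0042, 0, -0.1225], [255, 0.002, 0.0044, 0, -0.1225], [255, 0.0014, 0.0046, 0, -0.1225], [255, 0.0008, 0.0048, 0, -0.1225], [255, 0.0002, 0.0048, 0, -0.1225], [255, -0.0003, 0.0048, 0, -0.1225], [255, 0, 0, 0.03, 0], [255, 0, 0, 0.03, 0], [255, 0, 0, 0.02, 0]])

```text
time_s: 6.15
position: [0.4003, -0.1278, 0.0409]
tcp_rot: [[-0.819, -0.574, -0.001], [-0.574, 0.819, 0.0], [0.0, 0.001, -1.0]]
force: [-1.5, -0.0, -1.4]
opening: 0.55
grasp_force: 30.0
```

```bash
python3 - <<'E'
from h import *
s=read_state();print(s['position'],ang(s['tcp_rot'])%360,s['joint_positions'].round(1),s['opening'],s['grasp_force'])
E
```

```text
[ 0.4002753  -0.12781283  0.04092777] 215.0298966602538 [ -33.    37.9  119.6   -0.    22.5 -158. ] 0.5497929582391095 29.993568470717946
```

Call:
send_rows(plan=[[255, 0, 0, 0.012, 0], [255, 0, 0, 0.011, 0], [255, 0, 0, 0, 0], [0, 0, 0, 0, 0], [0, 0, 0, 0, 0], [0, 0, 0, 0, 0], [0, 0, 0, -0.03, 0], [0, 0, 0, -0.04, 0], [0, 0, 0, -0.04, 0]])

```text
time_s: 6.9
position: [0.3997, -0.1275, 0.1301]
tcp_rot: [[-0.819, -0.574, -0.003], [-0.574, 0.819, 0.002], [0.001, 0.003, -1.0]]
force: [1.1, -1.5, 0.2]
opening: 0.918
grasp_force: 0.0
```

```bash
python3 - <<'E'
from h import *
s=read_state();print(s['position'],ang(s['tcp_rot'])%360,s['opening'])
p=s['position'];a=ang(s['tcp_rot'])%360
plan([(.603,.0305,.325,192.3,9),(.603,.0305,.258,None,3)],start=[*p,a])
E
```

```text
[ 0.39970421 -0.12753349  0.13013702] 215.00798098918327 0.9178045467520278
9 rows: [[0,-0.0286,0.0014,-0.0217,0.044],[0,-0.0285,0.0027,-0.0217,0.044],[0,-0.0283,0.0039,-0.0217,0.044],[0,-0.0281,0.0052,-0.0217,0.044],[0,-0.0279,0.0064,-0.0217,0.044],[0,-0.0276,0.0076,-0.0217,0.044],[0,-0.0272,0.0088,-0.0217,0.044],[0,-0.0268,0.01,-0.0217,0.044],[0,-0.0263,0.0112,-0.0217,0.044]]
3 rows: [0, 0.0, 0.0, 0.0223, -0.0] all same
```

Call:
send_rows(plan=[[0, -0.0286, 0.0014, -0.021, 0.044], [0, -0.0285, 0.0027, -0.021, 0.044], [0, -0.0283, 0.0039, -0.021, 0.044], [0, -0.0281, 0.0052, -0.021, 0.044], [0, -0.0279, 0.0064, -0.021, 0.044], [0, -0.0276, 0.0076, -0.021, 0.044], [0, -0.0272, 0.0088, -0.021, 0.044], [0, -0.0268, 0.01, -0.021, 0.044], [0, -0.0263, 0.0112, -0.021, 0.044], [0, 0, 0, 0, 0], [0, 0, 0, 0, 0]])

```text
time_s: 7.82
position: [0.6047, 0.0309, 0.3199]
tcp_rot: [[-0.976, -0.216, 0.003], [-0.216, 0.976, -0.001], [-0.003, -0.001, -1.0]]
force: [-0.3, 0.2, -1.2]
opening: 1.0
grasp_force: 0.0
```

```bash
python3 - <<'E'
from h import *
s=read_state();print(s['position'],ang(s['tcp_rot'])%360,s['opening'])
im,d=capture("wrist");c=calibration("wrist");cv2.imwrite("pics/w2.png",im);P=cloud(c,d)
im2,d2=capture("scene");P2=cloud(calibration("scene"),d2)
# handle in scene cloud: points at z>.2 in front of door
yaw=np.radians(12.3);X=np.array([np.cos(yaw),np.sin(yaw)]);Y=np.array([-X[1],X[0]])
for Q in(P,P2):
    L=Q[...,:2]-np.array([.603,.2856]);a=L@X;b=L@Y
    k=(Q[...,2]>.14)&(Q[...,2]<.3)&(a<-.03)&(a>-.09)&(abs(b+.25)<.05)
    print(k.sum(),np.round(Q[k][:10],3).tolist())
h=im.copy();cv2.imwrite("pics/w2.png",h)
E
```

```text
[0.60471315 0.03086906 0.31994759] 192.47482609356052 0.9997681312777851
1052 [[0.592, 0.025, 0.143], [0.591, 0.026, 0.146], [0.59, 0.027, 0.146], [0.59, 0.028, 0.147], [0.59, 0.03, 0.145], [0.59, 0.031, 0.143], [0.593, 0.024, 0.144], [0.592, 0.025, 0.149], [0.591, 0.026, 0.151], [0.59, 0.027, 0.152]]
38 [[0.599, 0.027, 0.252], [0.603, 0.028, 0.269], [0.604, 0.03, 0.279], [0.605, 0.032, 0.282], [0.605, 0.035, 0.285], [0.603, 0.027, 0.206], [0.604, 0.029, 0.217], [0.605, 0.032, 0.223], [0.605, 0.035, 0.223], [0.615, 0.032, 0.268]]
```

View pics/w2.png

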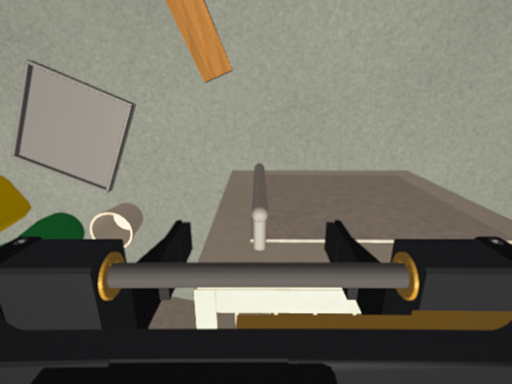

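The wrist view shows the handle bar top at (260,213), centred between the fingers. The wooden wedge is at (200,40) and the tray at (75,125). Next: descend and grip.

Call:
send_rows(plan=[[60, 0.004, 0, 0.021, 0], [120, 0, 0, 0.021, 0], [180, 0, 0, 0.02, 0], [255, 0, 0, 0, 0], [255, 0, 0, 0, 0], [255, 0, 0, 0, 0], [255, 0, 0, 0, 0], [255, 0, 0, 0, 0], [255, 0, 0, 0, 0], [255, 0, 0, 0, 0], [255, 0, 0, 0, 0], [255, 0, 0, 0, 0], [255, 0, 0, 0, 0]])

```text
time_s: 9.0
position: [0.5998, 0.0307, 0.2565]
tcp_rot: [[-0.977, -0.213, -0.0], [-0.213, 0.977, 0.003], [-0.001, 0.003, -1.0]]
force: [0.2, 4.4, 0.1]
opening: 0.13
grasp_force: 30.0
```

```bash
python3 - <<'E'
from h import *
s=read_state();print(s['position'],ang(s['tcp_rot'])%360,s['opening'],s['grasp_force'],s['force'])
# arc rows in tool frame: dq per row, handle local offset from hinge in tool axes (x outward .053, y to hinge .25)
for dq in(.033,.037):
    c=np.array([-.053,.25]) # hinge from handle in tool axes (x=outward normal, y=to hinge)
    # rotation of world clockwise by dq => tool turn +dq about tool z(down); displacement in tool axes
    R=np.array([[np.cos(dq),-np.sin(dq)],[np.sin(dq),np.cos(dq)]])
    print(dq,(c-R@c).round(5))
E
```

```text
[0.59980905 0.03071228 0.25653484] 192.31031431103764 0.13032769854417156 29.99552384018898 [0.15852778 4.43850903 0.05310413]
0.033 [0.00822 0.00188]
0.037 [0.00921 0.00213]
```

Call:
send_rows(plan=[[255, 0.005, 0.0012, 0, 0.02], [255, 0.00996, 0.00232, 0, 0.04], [255, 0.00996, 0.00232, 0, 0.04], [255, 0.00996, 0.00232, 0, 0.04], [255, 0.00996, 0.00232, 0, 0.04], [255, 0.00996, 0.00232, 0, 0.04], [255, 0.00996, 0.00232, 0, 0.04], [255, 0.00996, 0.00232, 0, 0.04], [255, 0.00996, 0.00232, 0, 0.04], [255, 0.00996, 0.00232, 0, 0.04], [255, 0.00996, 0.00232, 0, 0.04], [255, 0.00996, 0.00232, 0, 0.04], [255, 0.00996, 0.00232, 0, 0.04], [255, 0.00996, 0.00232, 0, 0.04], [255, 0.00996, 0.00232, 0, 0.04], [255, 0.00996, 0.00232, 0, 0.04], [255, 0.00996, 0.00232, 0, 0.04], [255, 0.00996, 0.00232, 0, 0.04], [255, 0.00996, 0.00232, 0, 0.04], [255, 0.00996, 0.00232, 0, 0.04]])

```text
time_s: 10.67
position: [0.4215, 0.1006, 0.2565]
tcp_rot: [[-0.844, 0.536, 0.005], [0.536, 0.844, -0.004], [-0.006, -0.0, -1.0]]
force: [4.8, -5.1, -4.0]
opening: 0.13
grasp_force: 30.0
```

Call:
send_rows(plan=[[255, 0.00996, 0.00232, 0, 0.04], [255, 0.00996, 0.00232, 0, 0.04], [255, 0.00996, 0.00232, 0, 0.04], [255, 0.00996, 0.00232, 0, 0.04], [255, 0.00996, 0.00232, 0, 0.04], [255, 0.00996, 0.00232, 0, 0.04], [255, 0.00996, 0.00232, 0, 0.04], [255, 0.00996, 0.00232, 0, 0.04], [255, 0.00996, 0.00232, 0, 0.04], [255, 0.00996, 0.00232, 0, 0.04], [255, 0.00996, 0.00232, 0, 0.04], [255, 0.00996, 0.00232, 0, 0.04], [255, 0.00996, 0.00232, 0, 0.04], [255, 0.00996, 0.00232, 0, 0.04]])

```text
time_s: 11.83
position: [0.3495, 0.2233, 0.2565]
tcp_rot: [[-0.431, 0.902, 0.0], [0.902, 0.431, -0.005], [-0.005, -0.002, -1.0]]
force: [0.5, -6.1, 2.1]
opening: 0.128
grasp_force: 30.0
```

```bash
python3 - <<'E'
from h import *
s=read_state();print(s['position'],ang(s['tcp_rot'])%360,s['joint_positions'].round(1),s['opening'],s['grasp_force'],s['force'])
print(np.hypot(*(s['position'][:2]-[.603,.2856])))
E
```

```text
[0.34953975 0.22326467 0.25649073] 115.5245270284308 [ 17.2  12.3 109.   -0.3  58.8  -8.1] 0.1282687658002057 30.00765425618738 [ 0.54873979 -6.12119563  2.0777641 ]
0.26101301449910275
```

Call:
send_rows(plan=[[255, 0.00996, 0.00232, 0, 0.04], [255, 0.00996, 0.00232, 0, 0.04], [255, 0.00996, 0.00232, 0, 0.04], [255, 0.00996, 0.00232, 0, 0.04], [255, 0.00996, 0.00232, 0, 0.04], [255, 0.00996, 0.00232, 0, 0.04], [255, 0.00996, 0.00232, 0, 0.04], [255, 0.00996, 0.00232, 0, 0.04], [255, 0.00996, 0.00232, 0, 0.04], [255, 0.00996, 0.00232, 0, 0.04], [255, 0.00996, 0.00232, 0, 0.04], [255, 0.0062, 0.0015, 0, 0.025]])

```text
time_s: 12.83
position: [0.3478, 0.3416, 0.2565]
tcp_rot: [[0.02, 1.0, -0.003], [1.0, -0.02, -0.004], [-0.004, -0.003, -1.0]]
force: [-4.1, -3.8, 4.6]
opening: 0.126
grasp_force: 30.0
```

```bash
python3 - <<'E'
from h import *
s=read_state();print(s['position'],ang(s['tcp_rot'])%360,s['joint_positions'].round(1),s['force'])
x,y,z=s['position'];a=ang(s['tcp_rot'])
plan([(x,y,z+.09,a,3),(.37,.16,z+.08,a+40,6),(.40,-.1275,.05,215,12),(.40,-.1275,.0185,215,2)],g=90)
E
```

```text
[0.34781191 0.34164938 0.25649566] 88.8646684018601 [31.4 18.2 99.8 -0.1 62.2 32.6] [-4.09747205 -3.76240712  4.56525099]
3 rows: [90, 0.0, 0.0, -0.03, -0.0] all same
6 rows: [[90,-0.0302,0.0043,0.0017,-0.1164],[90,-0.0305,0.0008,0.0017,-0.1164],[90,-0.0304,-0.0028,0.0017,-0.1164],[90,-0.0298,-0.0063,0.0017,-0.1164],[90,-0.0289,-0.0097,0.0017,-0.1164],[90,-0.0276,-0.013,0.0017,-0.1164]]
12 rows: [[90,-0.0202,-0.0131,0.0239,-0.1253],[90,-0.0184,-0.0155,0.0239,-0.1253],[90,-0.0163,-0.0177,0.0239,-0.1253],[90,-0.014,-0.0196,0.0239,-0.1253],[90,-0.0114,-0.0212,0.0239,-0.1253],[90,-0.0087,-0.0225,0.0239,-0.1253],[90,-0.0058,-0.0234,0.0239,-0.1253],[90,-0.0029,-0.0239,0.0239,-0.1253],[90,0.0001,-0.0241,0.0239,-0.1253],[90,0.0031,-0.0239,0.0239,-0.1253],[90,0.0061,-0.0233,0.0239,-0.1253],[90,0.009,-0.0224,0.0239,-0.1253]]
2 rows: [90, 0.0, 0.0, 0.0158, -0.0] all same
```

Call:
send_rows(plan=[[60, 0, 0, 0, 0], [60, 0, 0, 0, 0], [60, 0, 0, -0.02, 0], [60, 0, 0, -0.035, 0], [60, 0, 0, -0.035, 0], [60, -0.0302, 0.0043, 0, -0.1164], [60, -0.0305, 0.0008, 0, -0.1164], [60, -0.0304, -0.0028, 0, -0.1164], [60, -0.0298, -0.0063, 0, -0.1164], [60, -0.0289, -0.0097, 0, -0.1164], [60, -0.0276, -0.013, 0.01, -0.1164], [60, -0.0202, -0.0131, 0.0239, -0.125], [60, -0.0184, -0.0155, 0.0239, -0.125], [60, -0.0163, -0.0177, 0.0239, -0.125], [60, -0.014, -0.0196, 0.0239, -0.125], [60, -0.0114, -0.0212, 0.0239, -0.125], [60, -0.0087, -0.0225, 0.0239, -0.125], [60, -0.0058, -0.0234, 0.0239, -0.125], [60, -0.0029, -0.0239, 0.0239, -0.125], [60, 0.0001, -0.0241, 0.0239, -0.125]])

```text
time_s: 14.5
position: [0.3879, -0.0485, 0.1257]
tcp_rot: [[-0.98, -0.2, 0.002], [-0.2, 0.98, -0.001], [-0.002, -0.002, -1.0]]
force: [0.8, -0.3, -0.6]
opening: 0.767
grasp_force: 0.0
```

```bash
python3 - <<'E'
from h import *
s=read_state();x,y,z=s['position'];a=ang(s['tcp_rot'])%360;print(s['position'],a,s['joint_positions'].round(1),s['force'],s['opening'])
plan([(.40,-.1275,.045,215,5),(.40,-.1275,.0185,215,2)],g=60,start=[x,y,z,a])
E
```

```text
[ 0.38786642 -0.04854827  0.12570885] 191.52311996067175 [ -23.6   25.2  120.9   -0.    33.7 -125.1] [ 0.81446662 -0.33624723 -0.61329681] 0.7670497895208628
5 rows: [[60,0.0008,-0.016,0.0161,-0.0819],[60,0.0021,-0.0158,0.0161,-0.0819],[60,0.0034,-0.0156,0.0161,-0.0819],[60,0.0046,-0.0153,0.0161,-0.0819],[60,0.0059,-0.0149,0.0161,-0.0819]]
2 rows: [60, 0.0, 0.0, 0.0132, -0.0] all same
```

Call:
send_rows(plan=[[60, 0.0008, -0.0146, 0.0155, -0.0758], [60, 0.002, -0.0144, 0.0155, -0.0758], [60, 0.0031, -0.0142, 0.0155, -0.0758], [60, 0.0042, -0.0139, 0.0155, -0.0758], [60, 0.0053, -0.0136, 0.0155, -0.0758], [60, 0, 0, 0.0125, 0], [60, 0, 0, 0.0125, 0], [60, 0, 0, 0, 0], [255, 0, 0, 0, 0], [255, 0, 0, 0, 0], [255, 0, 0, 0, 0], [255, 0, 0, 0, 0], [255, 0, 0, 0, 0]])

```text
time_s: 15.58
position: [0.3976, -0.1192, 0.0246]
tcp_rot: [[-0.84, -0.543, 0.002], [-0.543, 0.84, -0.001], [-0.001, -0.002, -1.0]]
force: [1.1, -1.5, 3.0]
opening: 0.548
grasp_force: 29.8
```

```bash
python3 - <<'E'
from h import *
s=read_state();x,y,z=s['position'];a=ang(s['tcp_rot'])%360;print(s['position'],a,s['joint_positions'].round(1),s['force'],s['opening'],s['grasp_force'])
im,d=capture("top");P=cloud(calibration("top"),d)
k=(P[...,2]>.285)&(P[...,2]<.31)&(P[...,0]<.58)&(P[...,0]>.2)&(P[...,1]>.1)&(P[...,1]<.4)
W=P[k];print(k.sum());
if k.sum()>20:
    h=np.array([.603,.2856]);L=W[:,:2]-h;r=np.hypot(*L.T);m=(r>.08)&(r<.3)
    for lo in(.1,.15,.2,.25):
        j=(r>=lo)&(r<lo+.05);print(lo,j.sum(),W[j].mean(0).round(3))
plan([(.40,.08,.0185,240,7),(.40,.208,.0185,262,10)],g=255,start=[x,y,z,a])
E
```

```text
[ 0.39756069 -0.11920572  0.02464724] 212.88647622299007 [ -32.2   40.2  120.8   -0.    18.9 -155.1] [ 1.10096461 -1.50730911  3.04649806] 0.5484382135351397 29.80978976469487
557
0.1 97 [0.479 0.265 0.298]
0.15 103 [0.431 0.255 0.299]
0.2 106 [0.382 0.245 0.298]
0.25 116 [0.334 0.238 0.297]
7 rows: [[255,-0.0157,0.0237,0.0009,-0.0676],[255,-0.0173,0.0226,0.0009,-0.0676],[255,-0.0188,0.0214,0.0009,-0.0676],[255,-0.0202,0.0201,0.0009,-0.0676],[255,-0.0215,0.0186,0.0009,-0.0676],[255,-0.0227,0.0171,0.0009,-0.0676],[255,-0.0238,0.0156,0.0009,-0.0676]]
10 rows: [[255,-0.0111,0.0064,-0.0,-0.0384],[255,-0.0113,0.006,-0.0,-0.0384],[255,-0.0115,0.0055,-0.0,-0.0384],[255,-0.0117,0.0051,-0.0,-0.0384],[255,-0.0119,0.0046,-0.0,-0.0384],[255,-0.0121,0.0042,-0.0,-0.0384],[255,-0.0123,0.0037,-0.0,-0.0384],[255,-0.0124,0.0032,-0.0,-0.0384],[255,-0.0125,0.0027,-0.0,-0.0384],[255,-0.0126,0.0023,-0.0,-0.0384]]
```

Call:
send_rows(plan=[[255, -0.0157, 0.0237, -0.001, -0.0676], [255, -0.0173, 0.0226, 0, -0.0676], [255, -0.0188, 0.0214, 0, -0.0676], [255, -0.0202, 0.0201, 0, -0.0676], [255, -0.0215, 0.0186, 0, -0.0676], [255, -0.0227, 0.0171, 0, -0.0676], [255, -0.0238, 0.0156, 0, -0.0676], [255, -0.0111, 0.0064, 0, -0.0384], [255, -0.0113, 0.006, 0, -0.0384], [255, -0.0115, 0.0055, 0, -0.0384], [255, -0.0117, 0.0051, 0, -0.0384], [255, -0.0119, 0.0046, 0, -0.0384], [255, -0.0121, 0.0042, 0, -0.0384], [255, -0.0123, 0.0037, 0, -0.0384], [255, -0.0124, 0.0032, 0, -0.0384], [255, -0.0125, 0.0027, 0, -0.0384], [255, -0.0126, 0.0023, 0, -0.0384]])

```text
time_s: 17.05
position: [0.4014, 0.204, 0.0249]
tcp_rot: [[-0.137, -0.991, 0.001], [-0.991, 0.137, -0.005], [0.005, -0.002, -1.0]]
force: [8.5, -43.8, -4.2]
opening: 0.554
grasp_force: 30.6
```

```bash
cat >> h.py <<'E'
def door():
    im,d=capture("top");P=cloud(calibration("top"),d)
    k=(P[...,2]>.285)&(P[...,2]<.31)&(P[...,0]<.58)&(P[...,0]>.2)&(P[...,1]>.1)&(P[...,1]<.4)
    W=P[k];L=W[:,:2]-[.603,.2856];r=np.hypot(*L.T);A=np.array([W[(r>=lo)&(r<lo+.03)].mean(0)[:2] for lo in np.arange(.1,.27,.03)])
    f=np.polyfit(A[:,0],A[:,1],1);q=np.radians(-77.7+180)-np.arctan(f[0]);
    print("door q",round(q,3),"inner y at x=.40",round(np.polyval(f,.4)-.009/np.cos(np.arctan(f[0])),4));return im
E
python3 - <<'E'
from h import *
s=read_state();print(s['position'],ang(s['tcp_rot'])%360,s['joint_positions'].round(1),s['force'],s['opening'],s['grasp_force'])
door()
E
```

```text
[0.40138921 0.20403995 0.02489938] 262.10898287123996 [  12.9   40.6  115.5   -0.7   23.9 -158.6] [  8.53319226 -43.75119973  -4.23169316] 0.5540343697532267 30.607176586163405
 ** On entry to DLASCL parameter number  4 had an illegal value
 ** On entry to DLASCL parameter number  4 had an illegal value
 ** On entry to DLASCL parameter number  4 had an illegal value
 ** On entry to DLASCL parameter number  4 had an illegal value
 ** On entry to DLASCL parameter number  5 had an illegal value
 ** On entry to DLASCL parameter number  4 had an illegal valueh.py:32: RuntimeWarning: Mean of empty slice.
  W=P[k];L=W[:,:2]-[.603,.2856];r=np.hypot(*L.T);A=np.array([W[(r>=lo)&(r<lo+.03)].mean(0)[:2] for lo in np.arange(.1,.27,.03)])
  ret = um.true_divide(
Traceback (most recent call last):
  File "h.py", line 33, in door
    f=np.polyfit(A[:,0],A[:,1],1);q=np.radians(-77.7+180)-np.arctan(f[0]);
numpy.linalg.LinAlgError: SVD did not converge in Linear Least Squares
```

```bash
python3 - <<'E'
from h import *
im,d=capture("scene");P=cloud(calibration("scene"),d)
im2,_=capture("wrist")
k=(P[...,2]>.285)&(P[...,2]<.312)&(P[...,0]<.59)&(P[...,0]>.2)&(P[...,1]>.1)&(P[...,1]<.42)
W=P[k][:,:2];print(k.sum());print(np.c_[[W[(W[:,0]>a)&(W[:,0]<a+.03)].mean(0) for a in(.3,.33,.36,.4,.44,.48,.52)]].round(3).tolist())
cv2.imwrite("pics/v3.png",np.hstack([cv2.resize(im[100:330,200:430],(400,400)),cv2.resize(im2,(400,300))[np.r_[0:300,[0]*100]]]))
s=read_state();print(s['position'],s['force'],s['opening'])
E
```

```text
509
[[nan, nan], [0.35, 0.317], [0.378, 0.29], [0.416, 0.259], [0.453, 0.273], [0.495, 0.294], [0.535, 0.293]]
[0.40106916 0.20572943 0.02481154] [  5.6318106  -19.79096467  -5.18939738] 0.5553648915858495<stdin>:5: RuntimeWarning: Mean of empty slice.
  ret = um.true_divide(
```

View pics/v3.png

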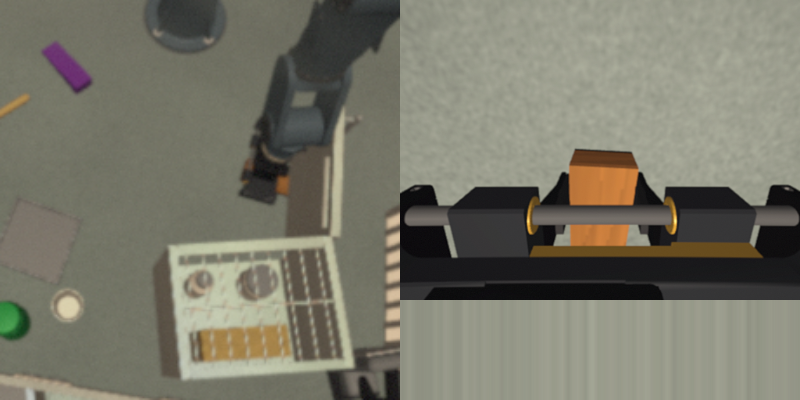

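The scene crop shows the door open, with its top edge at crop (325–340, 120–235) and the wedge tip under it at about (285,185). Next: push the wedge a little further, then check and release.

Call:
send_rows(plan=[[255, -0.003, 0, 0, 0], [255, -0.003, 0, 0, 0], [255, -0.003, 0, 0, 0], [255, 0, 0, 0, 0], [255, 0, 0, 0, 0]])

```text
time_s: 17.62
position: [0.4004, 0.2124, 0.0247]
tcp_rot: [[-0.141, -0.99, -0.003], [-0.99, 0.141, -0.005], [0.006, 0.003, -1.0]]
force: [5.3, -30.5, -2.5]
opening: 0.555
grasp_force: 30.6
```

Call:
send_rows(plan=[[0, 0, 0, 0, 0], [0, 0, 0, 0, 0], [0, 0, 0, 0, 0], [0, 0, 0, 0, 0], [0, 0.001, 0, -0.02, 0], [0, 0.01, 0, -0.04, 0], [0, 0.03, 0, -0.04, 0], [0, 0.04, 0, -0.04, 0], [0, 0.04, 0, -0.04, 0], [0, 0.04, 0, -0.04, 0], [0, 0.04, 0, 0, 0]])

```text
time_s: 18.53
position: [0.3743, 0.0989, 0.2094]
tcp_rot: [[-0.186, -0.982, 0.022], [-0.98, 0.184, -0.079], [0.074, -0.036, -0.997]]
force: [1.0, -0.5, 0.0]
opening: 0.998
grasp_force: 0.0
```

```bash
python3 - <<'E'
from h import *
s=read_state();print(s['position'],ang(s['tcp_rot'])%360,s['joint_positions'].round(1),s['force'])
im=door()
im2,d=capture("scene");c=calibration("scene")
P=cloud(c,d);k=(P[...,2]>.285)&(P[...,2]<.312)&(P[...,0]<.57)&(P[...,0]>.2)&(P[...,1]>.1)&(P[...,1]<.42);W=P[k]
f=np.polyfit(W[:,0],W[:,1],1);print("scene q",np.radians(102.3)-np.arctan(f[0]))
o=np.hstack([cv2.resize(im2[100:330,200:430],(400,400)),cv2.resize(im[60:260,70:270],(400,400))]);cv2.imwrite("pics/v4.png",o)
E
```

```text
[0.37427268 0.09885291 0.20943115] 259.24146679677335 [   1.7   14.8  116.1   -6.2   48.1 -163.5] [ 1.02807052 -0.50141481  0.04010716]
door q 1.71 inner y at x=.40 0.2685
scene q 1.8652364020700787
```

View pics/v4.png

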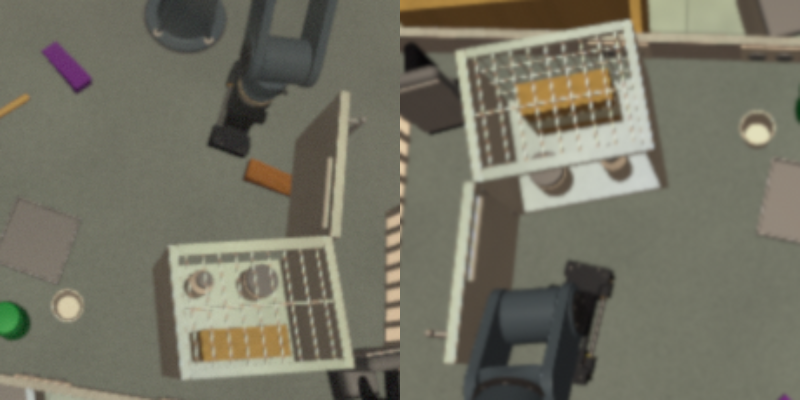

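Both views show the door propped: its top edge is at crop (340,95–235), with the brown wedge under it at (268,178). When J6 met its limit the arm tilted the tool, and I'll need that tilt to reach under the cabinet roof. First I'll fit the arm geometry to see which tilted poses are reachable.

```bash
cat > fk.py <<'E'
import numpy as np
from scipy.optimize import least_squares
D=np.array([[30.278,82.155,67.69,.2492,.5724,.2356],[28.0,109.4,42.6,.4342,-.1809,.1361],[43.2,105.5,31.3,.4558,-.2518,.0178],[37.9,119.6,22.5,.4003,-.1278,.0409],[12.3,109,58.8,.3495,.2233,.2565],[18.2,99.8,62.2,.3478,.3416,.2565],[25.2,120.9,33.7,.3879,-.0485,.1257]])
r=np.sqrt(D[:,3]**2+D[:,4]**2-.111**2)
# planar: elbow offset e: upper arm L2 at angle J2, forearm L3 at angle J2+J3 + e3
def f(p):
    L2,L3,e,h,a=p;j2=np.radians(D[:,0]);j=np.radians(D[:,0]+D[:,1])
    R=a+L2*np.sin(j2)+L3*np.sin(j)+e*np.cos(j);Z=h+L2*np.cos(j2)+L3*np.cos(j)-e*np.sin(j)
    return np.r_[R-r,Z-D[:,5]]
s=least_squares(f,[.4,.4,0,.0,.0]);
if __name__=="__main__":print(s.x.round(4),(s.fun*1000).round(1))
E
python3 fk.py
```

```text
[ 0.588   0.3907  0.1128 -0.0189 -0.0006] [-0.3 -0.2 -0.2  0.7  0.3  0.4 -0.7 -0.   0.2 -0.5  0.1 -0.2  0.2  0.3]
```

```bash
python3 - <<'E'
from h import *
from fk import s as S
L2,L3,e,h,a=S.x
s=read_state();q=np.radians(s['joint_positions']);R=s['tcp_rot']
j=q[1]+q[2];r=a+L2*np.sin(q[1])+L3*np.sin(j)+e*np.cos(j);Z=h+L2*np.cos(q[1])+L3*np.cos(j)-e*np.sin(j)
c,sn=np.cos(q[0]),np.sin(q[0]);lat=.111
W=np.array([c*r-sn*lat,sn*r+c*lat]);d=s['position'][:2]-W
print(s['position'],W,d,R[:,2],"Lt",d@R[:2,2]/(R[:2,2]@R[:2,2]),s['position'][2]-Z)
# tilted reach: for Lt guess, in-plane IK for grasp at r,z with tilt t -> joints
import scipy.optimize as so
for Lt in(.22,.28,.34):
  for t in(30,45,60,75,90):
    T=np.radians(t);rr=np.sqrt(.70**2-.111**2);z=.12
    wr=rr-Lt*np.sin(T);wz=z+Lt*np.cos(T)-Lt
    g=lambda q:[a+L2*np.sin(q[0])+L3*np.sin(q[0]+q[1])+e*np.cos(q[0]+q[1])-wr,h+L2*np.cos(q[0])+L3*np.cos(q[0]+q[1])-e*np.sin(q[0]+q[1])-wz]
    o=so.least_squares(g,[.5,1.7]);x=np.degrees(o.x);print(Lt,t,x.round(0),"J5",round(180-t-x.sum()),o.cost<1e-6)
E
```

```text
[0.36979288 0.09795852 0.20608893] [0.36623733 0.12118383] [ 0.00355555 -0.02322532] [ 0.01069356 -0.07972726 -0.99675936] Lt 0.29203742623607387 0.000919790242767643
0.22 30 [39. 94.] J5 17 True
0.22 45 [ 40. 101.] J5 -6 True
0.22 60 [ 44. 107.] J5 -30 True
0.22 75 [ 50. 110.] J5 -54 True
0.22 90 [ 56. 110.] J5 -76 True
0.28 30 [38. 98.] J5 14 True
0.28 45 [ 40. 107.] J5 -13 True
0.28 60 [ 46. 114.] J5 -41 True
0.28 75 [ 55. 117.] J5 -68 True
0.28 90 [ 65. 116.] J5 -91 True
0.34 30 [ 38. 103.] J5 10 True
0.34 45 [ 41. 114.] J5 -20 True
0.34 60 [ 51. 121.] J5 -52 True
0.34 75 [ 64. 124.] J5 -83 True
0.34 90 [ 76. 120.] J5 -106 True
```

Call:
send_rows(plan=[[0, 0, 0, 0, 0.1], [0, 0, 0, 0, 0.1], [0, 0, 0, 0, 0.1], [0, 0, 0, 0, 0.1], [0, 0, 0, 0, 0]])

```text
time_s: 19.05
position: [0.3707, 0.0996, 0.2043]
tcp_rot: [[-0.555, -0.832, 0.008], [-0.83, 0.552, -0.078], [0.061, -0.05, -0.997]]
force: [-0.2, -0.7, 0.3]
opening: 1.005
grasp_force: 0.0
```

```bash
python3 - <<'E'
from h import *
s=read_state();print(s['position'],ang(s['tcp_rot'])%360,s['joint_positions'].round(1),s['tcp_rot'][:,2].round(3))
E
```

```text
[0.37072946 0.09963487 0.20430432] 236.23995099408523 [   1.8   15.4  116.4   -6.1   48.  -140.5] [ 0.008 -0.078 -0.997]
```

The tilt stays once it is made, because each row re-anchors the commanded pose. So I can roll J4 towards 180° by turning at the upper J6 limit, which lays the tool forward for reaching in. Next: check a full FK model and work out the rows.

```bash
cat >> h.py <<'E'
from scipy.spatial.transform import Rotation as Ro
from fk import s as _S
Lt=.29
def FK(j):
    L2,L3,e,h,a=_S.x;q=np.radians(j)
    p=q[1]+q[2];r=a+L2*np.sin(q[1])+L3*np.sin(p)+e*np.cos(p);z=h+Lt+L2*np.cos(q[1])+L3*np.cos(p)-e*np.sin(p)
    R=Ro.from_euler('ZYZYZ',[q[0],p,q[3],q[4],q[5]]).as_matrix()
    R=R@Ro.from_euler('z',90,degrees=True).as_matrix()
    W=Ro.from_euler('z',q[0]).apply([r,.111,z])
    return W+Lt*R[:,2],R
E
python3 - <<'E'
from h import *
s=read_state();p,R=FK(s['joint_positions']);print(p-s['position']);print((R.T@s['tcp_rot']).round(3))
x,y,z=s['position'];plan([(.41,-.07,.115,None,7)])
j=np.array([-25,30,117,0,33,163.]);p0,R0=FK(j)
for d in(0,30,60,90,120,150,180):
    p,R=FK(j+[0,0,0,d,0,0]);print(d,p.round(3),R[:,2].round(2),R[:,1].round(2))
p,R=FK(j+[0,0,0,1,0,0]);print("per deg shift tool axes",(R0.T@(p-p0)).round(5),"rotvec",np.degrees(Ro.from_matrix(R0.T@R).as_rotvec()).round(3))
E
```

```text
Traceback (most recent call last):
  File "h.py", line 41, in FK
    R=Ro.from_euler('ZYZYZ',[q[0],p,q[3],q[4],q[5]]).as_matrix()
      ~~~~~~~~~~~~~^^^^^^^^^^^^^^^^^^^^^^^^^^^^^^^^^
  File "scipy/spatial/transform/_rotation.pyx", line 1413, in scipy.spatial.transform._rotation.Rotation.from_euler
ValueError: Expected axis specification to be a non-empty string of upto 3 characters, got ZYZYZ
```

```bash
sed -i "s/R=Ro.from_euler('ZYZYZ',\[q\[0\],p,q\[3\],q\[4\],q\[5\]\]).as_matrix()/R=(Ro.from_euler('ZYZ',[q[0],p,q[3]])*Ro.from_euler('YZ',[q[4],q[5]])).as_matrix()/" h.py
python3 - <<'E'
from h import *
s=read_state();p,R=FK(s['joint_positions']);print(p-s['position']);print((R.T@s['tcp_rot']).round(3))
x,y,z=s['position'];plan([(.41,-.07,.115,None,7)])
j=np.array([-25,30,117,0,33,163.]);p0,R0=FK(j)
for d in(0,30,60,90,120,150,180):
    p,R=FK(j+[0,0,0,d,0,0]);print(d,p.round(3),R[:,2].round(2),R[:,1].round(2))
p,R=FK(j+[0,0,0,1,0,0]);print("per deg shift tool axes",(R0.T@(p-p0)).round(5),"rotvec",np.degrees(Ro.from_matrix(R0.T@R).as_rotvec()).round(3))
E
```

```text
[-4.44046144e-04  1.01004634e-04  1.95212087e-05]
[[ 1.  0. -0.]
 [-0.  1. -0.]
 [ 0.  0.  1.]]
7 rows: [0, 0.017, -0.0181, 0.0128, -0.0] all same
0 [ 0.42  -0.073  0.101] [ 0. -0. -1.] [-0.99  0.14 -0.  ]
30 [ 0.469 -0.009  0.113] [ 0.17  0.22 -0.96] [-0.83  0.55 -0.02]
60 [0.538 0.023 0.144] [ 0.41  0.33 -0.85] [-0.52  0.85  0.08]
90 [0.607 0.014 0.187] [ 0.64  0.3  -0.7 ] [-0.14  0.95  0.28]
120 [ 0.658 -0.033  0.23 ] [ 0.82  0.14 -0.56] [0.21 0.83 0.52]
150 [ 0.677 -0.106  0.262] [ 0.89 -0.11 -0.45] [0.44 0.52 0.74]
180 [ 0.66  -0.185  0.273] [ 0.83 -0.39 -0.41] [0.48 0.1  0.87]
per deg shift tool axes [-2.63e-03 -8.30e-04 -1.00e-05] rotvec [ 0.159 -0.521  0.839]
```

```bash
python3 - <<'E'
from h import *
s=read_state();a=ang(s['tcp_rot'])%360
plan([(.41,-.07,.115,a-np.degrees(.125*8),8)],start=[*s['position'],a])
E
```

```text
8 rows: [[0,0.0149,-0.0159,0.0112,0.125],[0,0.0128,-0.0176,0.0112,0.125],[0,0.0105,-0.0191,0.0112,0.125],[0,0.0081,-0.0202,0.0112,0.125],[0,0.0055,-0.0211,0.0112,0.125],[0,0.0028,-0.0216,0.0112,0.125],[0,0.0001,-0.0218,0.0112,0.125],[0,-0.0026,-0.0216,0.0112,0.125]]
```

Call:
send_rows(plan=[[0, 0.0149, -0.0159, 0.011, 0.125], [0, 0.0128, -0.0176, 0.011, 0.125], [0, 0.0105, -0.0191, 0.011, 0.125], [0, 0.0081, -0.0202, 0.011, 0.125], [0, 0.0055, -0.0211, 0.011, 0.125], [0, 0.0028, -0.0216, 0.011, 0.125], [0, 0, -0.0218, 0.011, 0.125], [0, -0.0026, -0.0216, 0.011, 0.125], [0, 0, 0, 0, 0.125], [0, 0, 0, 0, 0.125], [0, 0, 0, 0, 0.125], [0, 0, 0, 0, 0.125], [0, 0, 0, 0, 0.125], [0, 0, 0, 0, 0.125], [0, 0, 0, 0, 0.125], [0, 0, 0, 0, 0.125], [0, 0, 0, 0, 0.125], [0, 0, 0, 0, 0.125], [0, 0, 0, 0, 0.125], [0, 0, 0, 0, 0.125]])

```text
time_s: 20.72
position: [0.4117, -0.0766, 0.1304]
tcp_rot: [[-0.052, 0.999, 0.009], [0.996, 0.052, -0.078], [-0.079, 0.005, -0.997]]
force: [-0.1, -0.6, 1.6]
opening: 1.0
grasp_force: 0.0
```

Call:
send_rows(plan=[[0, 0, 0, 0, 0.125], [0, 0, 0, 0, 0.125], [0, 0, 0, 0, 0.125], [0, 0, 0, 0, 0.125], [0, 0, 0, 0, 0.125], [0, 0, 0, 0, 0.125], [0, 0, 0, 0, 0.125], [0, 0, 0, 0, 0.125], [0, 0, 0, 0, 0.125], [0, 0, 0, 0, 0.125], [0, 0, 0, 0, 0.125], [0, 0, 0, 0, 0.125], [0, 0, 0, 0, 0.125], [0, 0, 0, 0, 0.125], [0, 0, 0, 0, 0.125], [0, 0, 0, 0, 0.125], [0, 0, 0, 0, 0.125], [0, 0, 0, 0, 0.125], [0, 0, 0, 0, 0.125], [0, 0, 0, 0, 0.125]])

```text
time_s: 22.38
position: [0.4117, -0.0766, 0.1304]
tcp_rot: [[0.639, -0.769, 0.009], [-0.766, -0.638, -0.078], [0.066, 0.043, -0.997]]
force: [-1.4, 0.0, 0.1]
opening: 1.0
grasp_force: 0.0
```

```bash
python3 - <<'E'
from h import *
s=read_state();j=s['joint_positions'];print(s['time_s'],s['position'],j.round(1),s['tcp_rot'][:,2].round(3))
E
```

```text
22.3833 [ 0.41171788 -0.07660538  0.13044295] [-23.1  25.8 117.7  -6.9  34.5 122.8] [ 0.009 -0.078 -0.997]
```

Call:
send_rows(plan=[[0, 0, 0, 0, 0.125], [0, 0, 0, 0, 0.125], [0, 0, 0, 0, 0.125], [0, 0, 0, 0, 0.125], [0, 0, 0, 0, 0.125], [0, 0, 0, 0, 0.1], [0, -0.019, -0.006, 0, 0.12], [0, -0.019, -0.006, 0, 0.12], [0, -0.019, -0.006, 0, 0.12], [0, -0.019, -0.006, 0, 0.12], [0, -0.019, -0.006, 0, 0.12]])

```text
time_s: 23.3
position: [0.4107, -0.0634, 0.1092]
tcp_rot: [[-0.507, -0.852, 0.135], [-0.849, 0.52, 0.093], [-0.149, -0.067, -0.987]]
force: [-0.8, 0.2, -0.6]
opening: 0.998
grasp_force: 0.0
```

```bash
python3 - <<'E'
from h import *
s=read_state();j=s['joint_positions'];print(s['time_s'],s['position'],j.round(1),s['tcp_rot'].round(3).tolist())
p0,R0=FK(j);p,R=FK(j+[0,0,0,7,0,0]);print("7deg shift",(R0.T@(p-p0)).round(4),"rotvec",Ro.from_matrix(R0.T@R).as_rotvec().round(3))
E
```

```text
23.3 [ 0.41073996 -0.0634302   0.10924394] [-30.6  27.8 123.   19.4  26.5 163.4] [[-0.507, -0.852, 0.135], [-0.849, 0.52, 0.093], [-0.149, -0.067, -0.987]]
7deg shift [-0.0149 -0.0054 -0.0004] rotvec [ 0.016 -0.052  0.109]
```

Call:
send_rows(plan=[[0, -0.0149, -0.0054, 0, 0.105], [0, -0.0149, -0.0054, 0, 0.105], [0, -0.0149, -0.0054, 0, 0.105], [0, -0.0149, -0.0054, 0, 0.105], [0, -0.0149, -0.0054, 0, 0.105], [0, -0.0149, -0.0054, 0, 0.105]])

```text
time_s: 23.8
position: [0.4409, -0.0387, 0.0683]
tcp_rot: [[-0.873, -0.416, 0.252], [-0.393, 0.909, 0.141], [-0.288, 0.024, -0.957]]
force: [0.4, 1.5, 0.8]
opening: 1.0
grasp_force: 0.0
```

```bash
python3 - <<'E'
from h import *
s=read_state();j=s['joint_positions'];print(s['time_s'],s['position'],j.round(1),s['tcp_rot'].round(3).tolist())
p0,R0=FK(j);p,R=FK(j+[0,0,0,7,0,0]);print("7deg shift",(R0.T@(p-p0)).round(4),"rotvec",Ro.from_matrix(R0.T@R).as_rotvec().round(3))
E
```

```text
23.8 [ 0.44089038 -0.03868625  0.06826525] [-29.4  35.2 125.7  55.2  17.5 163.4] [[-0.873, -0.416, 0.252], [-0.393, 0.909, 0.141], [-0.288, 0.024, -0.957]]
7deg shift [-0.01   -0.0036 -0.0002] rotvec [ 0.011 -0.035  0.117]
```

```bash
cat > sim.py <<'E'
from h import *
from scipy.optimize import least_squares
lo=np.array([-176.69,-43.24,12.49,-82,0,-163.58]);hi=np.array([176.69,126.21,139.97,262,151.66,163.58])
def row(j,r,w):
    p,R=FK(j);pt=p+R@np.array(r[1:4]);Rt=R@Ro.from_euler('z',r[4]).as_matrix()
    def f(x):
        q,Q=FK(x);return np.r_[(q-pt)*w,Ro.from_matrix(Rt.T@Q).as_rotvec()]
    return least_squares(f,np.clip(j,lo+.01,hi-.01),bounds=(lo,hi),x_scale=20,max_nfev=60).x
def run(j,rows,w):
    for r in rows:j=row(j,r,w)
    return j
E
python3 - <<'E'
from sim import *
j1=np.array([-23.1,25.8,117.7,-6.9,34.5,163.4]);j2=np.array([-30.6,27.8,123,19.4,26.5,163.4]);j3=np.array([-29.4,35.2,125.7,55.2,17.5,163.4])
for w in(.3,1,3,10,30):
    a=run(j1,[[0,-.019,-.006,0,.12]]*5,w);b=run(j2,[[0,-.0149,-.0054,0,.105]]*6,w)
    print(w,a.round(1),FK(a)[0].round(3),b.round(1),FK(b)[0].round(3))
print(j2,FK(j2)[0].round(3),j3,FK(j3)[0].round(3))
E
```

```text
0.3 [-52.9  17.6 124.2  -2.2  34.7 163.6] [ 0.294 -0.214  0.166] [-29.   41.2 128.2  55.4  10.6 163.6] [ 0.399 -0.044  0.023]
1 [-38.7  26.6 125.1  10.8  26.  163.6] [ 0.367 -0.122  0.111] [-29.4  38.2 127.   55.1  13.9 163.6] [ 0.419 -0.043  0.044]
3 [-25.   26.9 120.5  23.5  29.6 163.6] [ 0.439 -0.019  0.122] [-29.4  31.3 123.9  55.5  21.8 163.6] [ 0.468 -0.034  0.102]
10 [-22.2  26.  118.8  26.1  31.9 163.6] [0.457 0.007 0.135] [-29.   28.3 122.3  56.1  25.4 163.6] [ 0.489 -0.026  0.131]
30 [-21.9  25.9 118.6  26.4  32.1 163.6] [0.458 0.009 0.136] [-29.   27.9 122.1  56.2  25.8 163.6] [ 0.491 -0.025  0.135]
[-30.6  27.8 123.   19.4  26.5 163.4] [ 0.411 -0.064  0.109] [-29.4  35.2 125.7  55.2  17.5 163.4] [ 0.441 -0.039  0.068]
```

```bash
cat > cem.py <<'E'
from sim import *
import sys
from multiprocessing import Pool
W=1.8
def roll(v,j,n=10,out=False):
    v=np.clip(v.reshape(-1,4),-.0417,.0417);cost=0;rows=[]
    for ph in v:
        turn=np.clip(.125*ph[3]/.03,0,.125)
        for i in range(n):
            p,R=FK(j);sh=np.clip(R.T@ph[:3],-.0417,.0417);r=[0,*sh.round(3),round(turn,3)];rows.append(r);j=row(j,r,W)
            p,R=FK(j)
            cost+=10*max(0,.09-p[2])+10*max(0,p[1]-.06)+10*max(0,p[0]-.8)+10*max(0,-.3-p[1])
    z=R[:,2];T=np.array([np.sin(1.13)*np.cos(-.15),np.sin(1.13)*np.sin(-.15),-np.cos(1.13)])
    cost+=np.arccos(np.clip(z@T,-1,1))
    return (cost,j,rows) if out else cost
def ev(a): return roll(*a)
if __name__=="__main__":
    j=read_state()['joint_positions'].copy();rng=np.random.default_rng(0)
    m=np.tile([.02,-.005,.02,.03],4).astype(float);sd=np.tile([.02,.015,.02,.015],4)
    with Pool() as P:
        for it in range(9):
            X=m+sd*rng.standard_normal((64,16));X[0]=m
            c=np.array(P.map(ev,[(x,j) for x in X],chunksize=2));o=np.argsort(c)[:10];m=X[o].mean(0);sd=X[o].std(0)+.001
            print(it,c[o[0]].round(3),flush=True);b=X[o[0]]
    c,j,rows=roll(b,j,out=True);p,R=FK(j);print(c,j.round(1),p.round(3),R[:,2].round(2),b.reshape(-1,4).round(3).tolist());print(str(rows).replace(' ',''))
E
nproc; time OMP_NUM_THREADS=1 timeout 400 python3 cem.py
```

```text
4
0 0.587
1 0.336
2 0.243
3 0.263
4 0.102
5 0.083
6 0.141
7 0.056
8 0.114
0.11356770400797318 [-14.6   1.5 114.1 262.    0.  163.6] [ 0.589 -0.039  0.463] [ 0.87 -0.23 -0.43] [[0.002, -0.004, 0.039, 0.026], [0.02, -0.006, 0.022, -0.01], [0.006, -0.008, 0.025, 0.032], [0.001, 0.013, 0.017, 0.042]]
[[0,np.float64(-0.012),np.float64(-0.004),np.float64(-0.037),np.float64(0.11)],[0,np.float64(-0.013),np.float64(-0.003),np.float64(-0.037),np.float64(0.11)],[0,np.float64(-0.015),np.float64(-0.002),np.float64(-0.036),np.float64(0.11)],[0,np.float64(-0.016),np.float64(-0.0),np.float64(-0.035),np.float64(0.11)],[0,np.float64(-0.017),np.float64(0.001),np.float64(-0.035),np.float64(0.11)],[0,np.float64(-0.018),np.float64(0.003),np.float64(-0.034),np.float64(0.11)],[0,np.float64(-0.019),np.float64(0.005),np.float64(-0.034),np.float64(0.11)],[0,np.float64(-0.02),np.float64(0.007),np.float64(-0.033),np.float64(0.11)],[0,np.float64(-0.02),np.float64(0.009),np.float64(-0.032),np.float64(0.11)],[0,np.float64(-0.02),np.float64(0.011),np.float64(-0.031),np.float64(0.11)],[0,np.float64(-0.027),np.float64
[... 1614 characters left out ...]
0.01),np.float64(-0.012),np.float64(0.125)],[0,np.float64(0.016),np.float64(0.009),np.float64(-0.012),np.float64(0.125)],[0,np.float64(0.017),np.float64(0.007),np.float64(-0.012),np.float64(0.125)],[0,np.float64(0.017),np.float64(0.005),np.float64(-0.011),np.float64(0.125)],[0,np.float64(0.018),np.float64(0.003),np.float64(-0.011),np.float64(0.125)],[0,np.float64(0.018),np.float64(0.0),np.float64(-0.011),np.float64(0.125)],[0,np.float64(0.018),np.float64(-0.002),np.float64(-0.01),np.float64(0.125)],[0,np.float64(0.018),np.float64(-0.004),np.float64(-0.01),np.float64(0.125)],[0,np.float64(0.018),np.float64(-0.005),np.float64(-0.01),np.float64(0.125)]]
real	0m33.949s
user	2m9.305s
sys	0m0.111s
```

Call:
send_rows(plan=[[0, -0.012, -0.004, -0.037, 0.11], [0, -0.013, -0.003, -0.037, 0.11], [0, -0.015, -0.002, -0.036, 0.11], [0, -0.016, 0, -0.035, 0.11], [0, -0.017, 0.001, -0.035, 0.11], [0, -0.018, 0.003, -0.034, 0.11], [0, -0.019, 0.005, -0.034, 0.11], [0, -0.02, 0.007, -0.033, 0.11], [0, -0.02, 0.009, -0.032, 0.11], [0, -0.02, 0.011, -0.031, 0.11], [0, -0.027, 0.013, -0.007, 0], [0, -0.027, 0.013, -0.007, 0], [0, -0.027, 0.013, -0.006, 0], [0, -0.027, 0.013, -0.005, 0], [0, -0.027, 0.013, -0.005, 0], [0, -0.028, 0.013, -0.004, 0], [0, -0.028, 0.012, -0.003, 0], [0, -0.028, 0.012, -0.003, 0], [0, -0.028, 0.012, -0.002, 0], [0, -0.028, 0.012, -0.001, 0]])

```text
time_s: 25.47
position: [0.548, -0.0964, 0.2042]
tcp_rot: [[-0.582, 0.436, 0.687], [0.565, 0.824, -0.044], [-0.585, 0.363, -0.725]]
force: [0.5, -0.4, -0.9]
opening: 1.003
grasp_force: 0.0
```

```bash
python3 - <<'E'
from sim import *
s=read_state();j=s['joint_positions'];print(s['time_s'],s['position'],j.round(1),s['tcp_rot'].round(3).tolist())
E
sed -n 1,1p cem.py; sed -i 's/np.tile(\[.02,-.005,.02,.03\],4)/np.tile([.01,0,.02,.03],3)/; s/np.tile(\[.02,.015,.02,.015\],4)/np.tile([.02,.015,.02,.015],3)/; s/(64,16)/(64,12)/; s/rows.append(r)/rows.append([float(k) for k in r])/; s/range(9)/range(8)/; s/n=10,out/n=8,out/' cem.py; OMP_NUM_THREADS=1 timeout 300 python3 cem.py | tail -3
```

```text
25.4667 [ 0.54796125 -0.09643657  0.20417195] [-31.6  24.1 125.5 115.8  21.  163.4] [[-0.582, 0.436, 0.687], [0.565, 0.824, -0.044], [-0.585, 0.363, -0.725]]
from sim import *
7 0.003
0.0032049888758121613 [ -8.8  15.2 100.1 262.    0.  163.6] [ 0.729 -0.001  0.447] [ 0.89 -0.14 -0.43] [[0.005, 0.006, 0.022, 0.038], [-0.004, 0.001, 0.017, 0.034], [0.027, 0.01, 0.018, 0.016]]
[[0.0,-0.012,0.015,-0.013,0.125],[0.0,-0.011,0.017,-0.012,0.125],[0.0,-0.009,0.018,-0.012,0.125],[0.0,-0.007,0.019,-0.012,0.125],[0.0,-0.005,0.02,-0.012,0.125],[0.0,-0.003,0.02,-0.012,0.125],[0.0,-0.001,0.02,-0.012,0.125],[0.0,0.002,0.02,-0.012,0.125],[0.0,-0.001,0.01,-0.014,0.125],[0.0,0.0,0.01,-0.014,0.125],[0.0,0.001,0.011,-0.014,0.125],[0.0,0.003,0.01,-0.014,0.125],[0.0,0.004,0.01,-0.013,0.125],[0.0,0.005,0.01,-0.013,0.125],[0.0,0.007,0.009,-0.013,0.125],[0.0,0.008,0.008,-0.013,0.125],[0.0,0.032,0.007,0.01,0.066],[0.0,0.032,0.005,0.011,0.066],[0.0,0.032,0.003,0.011,0.066],[0.0,0.032,0.001,0.012,0.066],[0.0,0.032,-0.001,0.013,0.066],[0.0,0.031,-0.001,0.014,0.066],[0.0,0.031,-0.001,0.014,0.066],[0.0,0.031,-0.001,0.015,0.066]]
```

Call:
send_rows(plan=[[0, -0.012, 0.015, -0.013, 0.125], [0, -0.011, 0.017, -0.012, 0.125], [0, -0.009, 0.018, -0.012, 0.125], [0, -0.007, 0.019, -0.012, 0.125], [0, -0.005, 0.02, -0.012, 0.125], [0, -0.003, 0.02, -0.012, 0.125], [0, -0.001, 0.02, -0.012, 0.125], [0, 0.002, 0.02, -0.012, 0.125], [0, 0, 0.01, -0.014, 0.125], [0, 0, 0.01, -0.014, 0.125]])

```text
time_s: 26.3
position: [0.5641, -0.004, 0.3278]
tcp_rot: [[0.275, 0.6, 0.752], [0.957, -0.243, -0.156], [0.089, 0.763, -0.641]]
force: [0.6, -0.6, -0.3]
opening: 1.002
grasp_force: 0.0
```

```bash
python3 - <<'E'
from sim import *
s=read_state();j=s['joint_positions'];print(s['time_s'],s['position'],j.round(1),s['tcp_rot'].round(3).tolist())
R=s['tcp_rot'];z=R[:,2];print("t",np.degrees(np.arccos(-z[2])),"yaw",np.degrees(np.arctan2(z[1],z[0])),"turn to make y horiz:",np.degrees(np.arctan2(-R[2,1],-R[2,0]))+90)
E
```

```text
26.3 [ 0.5640618  -0.00395594  0.32782496] [-11.7  10.  119.9 203.8   0.  162.9] [[0.275, 0.6, 0.752], [0.957, -0.243, -0.156], [0.089, 0.763, -0.641]]
t 50.147104680891104 yaw -11.759776528672694 turn to make y horiz: -6.640990759971814
```

```bash
sed -e 's/turn=np.clip(.*/turn=np.clip(.125*ph[3]\/.03,-.125,.125)/' -e 's/cost+=np.arccos.*/cost+=2*np.arccos(np.clip(z@T,-1,1))+abs(R[2,1])+max(0,R[2,0])+abs(j[3]-180)*.003/' -e 's/\[.01,0,.02,.03\]/[.01,0,.02,-.015]/' -e 's/n=8,out/n=7,out/' -e 's/range(8)/range(12)/' -e 's/max(0,p\[1\]-.06)/max(0,p[1]-.1)/' cem.py > cem2.py; OMP_NUM_THREADS=1 timeout 300 python3 cem2.py | tail -3
```

```text
11 0.027
0.027161794321402893 [ -7.3  21.8 118.9 182.3  25.2  87.8] [0.648 0.024 0.318] [ 0.89 -0.13 -0.43] [[0.007, 0.008, 0.015, -0.044], [-0.007, 0.003, 0.024, -0.017], [0.014, -0.004, -0.02, -0.013]]
[[0.0,0.011,0.014,-0.005,-0.125],[0.0,0.01,0.015,-0.005,-0.125],[0.0,0.008,0.016,-0.005,-0.125],[0.0,0.006,0.017,-0.004,-0.125],[0.0,0.003,0.018,-0.004,-0.125],[0.0,0.001,0.018,-0.004,-0.125],[0.0,-0.001,0.018,-0.004,-0.125],[0.0,-0.01,0.012,-0.02,-0.069],[0.0,-0.011,0.012,-0.019,-0.069],[0.0,-0.012,0.012,-0.019,-0.069],[0.0,-0.013,0.011,-0.019,-0.069],[0.0,-0.014,0.01,-0.018,-0.069],[0.0,-0.015,0.01,-0.018,-0.069],[0.0,-0.016,0.009,-0.017,-0.069],[0.0,0.011,-0.006,0.022,-0.053],[0.0,0.011,-0.005,0.022,-0.053],[0.0,0.011,-0.005,0.022,-0.053],[0.0,0.011,-0.004,0.022,-0.053],[0.0,0.012,-0.003,0.022,-0.053],[0.0,0.012,-0.003,0.022,-0.053],[0.0,0.012,-0.002,0.022,-0.053]]
```

Excellent: the simulation gives J4 = 182°, J5 = 25° and a tilt of 64° with tool y horizontal.

Call:
send_rows(plan=[[0, 0.011, 0.014, -0.005, -0.125], [0, 0.01, 0.015, -0.005, -0.125], [0, 0.008, 0.016, -0.005, -0.125], [0, 0.006, 0.017, -0.004, -0.125], [0, 0.003, 0.018, -0.004, -0.125], [0, 0.001, 0.018, -0.004, -0.125], [0, -0.001, 0.018, -0.004, -0.125], [0, -0.01, 0.012, -0.02, -0.069], [0, -0.011, 0.012, -0.019, -0.069], [0, -0.012, 0.012, -0.019, -0.069], [0, -0.013, 0.011, -0.019, -0.069], [0, -0.014, 0.01, -0.018, -0.069], [0, -0.015, 0.01, -0.018, -0.069], [0, -0.016, 0.009, -0.017, -0.069]])

```text
time_s: 27.47
position: [0.5486, 0.0386, 0.4508]
tcp_rot: [[-0.372, 0.283, 0.884], [0.408, 0.905, -0.118], [-0.833, 0.317, -0.453]]
force: [1.1, 1.1, -0.1]
opening: 1.0
grasp_force: 0.0
```

```bash
cat >> h.py <<'E'
def info():
    s=read_state();R=s['tcp_rot'];z=R[:,2];a=np.degrees(np.arctan2(R[2,1],R[2,0]))
    print(s['time_s'],s['position'].round(4),s['joint_positions'].round(1),"t",np.degrees(np.arccos(-z[2])).round(1),"yaw",np.degrees(np.arctan2(z[1],z[0])).round(1),"turn for y horiz (x down) rad",np.round(np.arctan2(-R[2,1],-R[2,0]),3),"F",s['force'].round(1),"op",round(s['opening'],3),s['grasp_force'].round(1));return s
E
python3 - <<'E'
from h import *
s=info();print(s['tcp_rot'].round(3).tolist())
E
```

```text
Traceback (most recent call last):
  File "h.py", line 47, in info
    print(s['time_s'],s['position'].round(4),s['joint_positions'].round(1),"t",np.degrees(np.arccos(-z[2])).round(1),"yaw",np.degrees(np.arctan2(z[1],z[0])).round(1),"turn for y horiz (x down) rad",np.round(np.arctan2(-R[2,1],-R[2,0]),3),"F",s['force'].round(1),"op",round(s['opening'],3),s['grasp_force'].round(1));return s
                                                                                                                                                                                                                                                                                                 ^^^^^^^^^^^^^^^^^^^^^^
AttributeError: 'float' object has no attribute 'round'
```

```bash
sed -i "s/,s\['grasp_force'\].round(1))/,round(float(s['grasp_force']),1))/" h.py; cat >> sim.py <<'E'
def go(p1,n,g,turn=0.,p0=None,R=None):
    "straight rows to p1 in tool axes with a total turn; prints"
    s=read_state();p0=s['position'] if p0 is None else p0;R=s['tcp_rot'] if R is None else R
    out=[]
    for i in range(n):
        out.append([g,*(float(round(k,4)) for k in R.T@((np.array(p1)-p0)/n)),round(turn/n,4)]);R=R@Ro.from_euler('z',turn/n).as_matrix()
    print(n,str(out if turn else out[0]).replace(' ',''));return R
def ik(p,R,j):
    f=lambda x:np.r_[(FK(x)[0]-p)*3,Ro.from_matrix(R.T@FK(x)[1]).as_rotvec()]
    o=least_squares(f,np.clip(j,lo+.01,hi-.01),bounds=(lo,hi),x_scale=20);return o.x.round(1),round(o.cost,6)
E
python3 - <<'E'
from sim import *
s=info();R=s['tcp_rot'];j=s['joint_positions'];tr=float(np.arctan2(-R[2,1],-R[2,0]))
z=R[:,2];G=np.array([.698,.084,.118])-.004*z
P1=G-.15*z;Pm=G-.10*z
R1=R@Ro.from_euler('z',tr).as_matrix();print(R1.round(3).tolist(),G,P1)
for P in(P1,Pm,G,[.641,-.27,.10],[.641,-.27,.25],[.60,-.05,.2]):print(np.round(P,3),ik(P,R1,[-8,30,119,180,40,88]))
go(P1,10,50,tr)
E
```

```text
27.4667 [0.5486 0.0386 0.4508] [ -7.6  -1.8 118.8 178.4   0.  112.4] t 63.1 yaw -7.6 turn for y horiz (x down) rad -0.363 F [ 1.1  1.1 -0.1] op 1.0 0.0
[[-0.449, 0.133, 0.884], [0.06, 0.991, -0.118], [-0.892, -0.0, -0.453]] [0.69446505 0.08447274 0.11981125] [0.56190425 0.10220033 0.18773303]
[0.562 0.102 0.188] (array([  4.7,  40.1, 132.6, 193.3,  56. ,  88.1]), np.float64(0.0))
[0.606 0.096 0.165] (array([  3.2,  43.1, 127.1, 192. ,  53.4,  87.7]), np.float64(0.0))
[0.694 0.084 0.12 ] (array([  1. ,  48.9, 115.3, 190.5,  47.5,  86.8]), np.float64(0.0))
[ 0.641 -0.27   0.1  ] (array([-45.7,  51.5, 115.5, 136.6,  53.2, 100. ]), np.float64(0.0))
[ 0.641 -0.27   0.25 ] (array([-45.7,  32.2, 113.9, 120.9,  39.9, 122.5]), np.float64(0.0))
[ 0.6  -0.05  0.2 ] (array([-21.4,  37.7, 130.9, 164.3,  52. ,  93.5]), np.float64(0.0))
10 [[50,0.024,-0.0022,0.0123,-0.0363],[50,0.0241,-0.0013,0.0123,-0.0363],[50,0.0241,-0.0004,0.0123,-0.0363],[50,0.0241,0.0004,0.0123,-0.0363],[50,0.0241,0.0013,0.0123,-0.0363],[50,0.024,0.0022,0.0123,-0.0363],[50,0.0239,0.003,0.0123,-0.0363],[50,0.0238,0.0039,0.0123,-0.0363],[50,0.0236,0.0048,0.0123,-0.0363],[50,0.0235,0.0056,0.0123,-0.0363]]
```

Call:
send_rows(plan=[[50, 0.024, -0.0022, 0.0123, -0.0363], [50, 0.0241, -0.0013, 0.0123, -0.0363], [50, 0.0241, -0.0004, 0.0123, -0.0363], [50, 0.0241, 0.0004, 0.0123, -0.0363], [50, 0.0241, 0.0013, 0.0123, -0.0363], [50, 0.024, 0.0022, 0.0123, -0.0363], [50, 0.0239, 0.003, 0.0123, -0.0363], [50, 0.0238, 0.0039, 0.0123, -0.0363], [50, 0.0236, 0.0048, 0.0123, -0.0363], [50, 0.0235, 0.0056, 0.0123, -0.0363], [50, 0, 0, 0, 0]])

```text
time_s: 28.38
position: [0.5627, 0.1062, 0.1894]
tcp_rot: [[-0.459, 0.134, 0.878], [0.073, 0.991, -0.113], [-0.885, 0.013, -0.465]]
force: [-0.1, -0.3, -0.3]
opening: 0.805
grasp_force: 0.0
```

```bash
python3 - <<'E'
from sim import *
s=info();im,d=capture("wrist");c=calibration("wrist");cv2.imwrite("pics/w5.png",im);P=cloud(c,d)
# bottle: points inside the cabinet in right half, z .04-.12, 20-60mm deep
yaw=np.radians(12.3);X=np.array([np.cos(yaw),np.sin(yaw)]);Y=np.array([-X[1],X[0]])
L=P[...,:2]-[.6345,.141];a=L@X;b=L@Y
for nm,lo_,hi_ in(("bottle",-.115,-.025),("jar",.0,.11)):
    for z0 in(.045,.065,.085,.105,.12,.145):
        k=(abs(P[...,2]-z0)<.008)&(a>.005)&(a<.075)&(b>lo_)&(b<hi_)
        if k.sum()>15:print(nm,z0,k.sum(),"local x front",np.percentile(a[k],3).round(4),"y",np.percentile(b[k],[2,98]).round(4))
E
```

```text
28.3833 [0.5627 0.1062 0.1894] [  5.2  39.3 132.1 193.7  54.   88.5] t 62.3 yaw -7.3 turn for y horiz (x down) rad -0.014 F [-0.1 -0.3 -0.3] op 0.805 0.0
bottle 0.045 594 local x front 0.019 y [-0.082  -0.0378]
bottle 0.065 608 local x front 0.0189 y [-0.0818 -0.0379]
bottle 0.085 640 local x front 0.0187 y [-0.0822 -0.0379]
bottle 0.105 647 local x front 0.0186 y [-0.082  -0.0378]
bottle 0.12 674 local x front 0.0187 y [-0.082  -0.0378]
bottle 0.145 460 local x front 0.026 y [-0.0757 -0.0453]
jar 0.045 1243 local x front 0.0128 y [0.0324 0.0961]
jar 0.065 1291 local x front 0.0127 y [0.0324 0.0962]
jar 0.085 1340 local x front 0.0126 y [0.0325 0.0963]
jar 0.105 1450 local x front 0.0126 y [0.0328 0.0961]
jar 0.12 1292 local x front 0.0143 y [0.0343 0.0942]
```

View pics/w5.png

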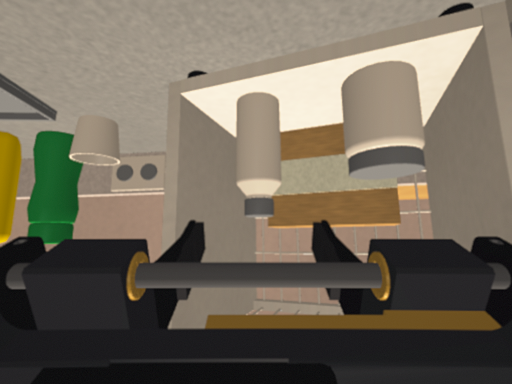

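The wrist view is upside down because the camera is under the tool. It shows the bottle at (258,150) with its cap at (258,205), centred between the fingers, and the jar at (383,120). I'll reach in along tool z.

Call:
send_rows(plan=[[50, 0.0005, 0.0002, 0.025, -0.004], [50, 0.0005, 0.0002, 0.025, -0.004], [50, 0.0005, 0.0002, 0.025, -0.004], [50, 0.0005, 0.0002, 0.025, -0.002], [50, 0.0005, 0.0002, 0.022, 0], [50, 0.0005, 0.0002, 0.0215, 0], [50, 0, 0, 0, 0], [255, 0, 0, 0, 0], [255, 0, 0, 0, 0], [255, 0, 0, 0, 0], [255, 0, 0, 0, 0], [255, 0, 0, 0, 0], [255, 0, 0, 0, 0]])

```text
time_s: 29.52
position: [0.6896, 0.09, 0.132]
tcp_rot: [[-0.445, 0.131, 0.886], [0.063, 0.991, -0.114], [-0.893, 0.005, -0.449]]
force: [-1.6, 0.3, 2.8]
opening: 0.553
grasp_force: 30.0
```

```bash
python3 -c "
from sim import *
s=info();print(s['tcp_rot'].round(3).tolist())"
```

```text
29.5167 [0.6896 0.09   0.132 ] [  1.6  47.6 116.1 191.   47.2  86.9] t 63.3 yaw -7.3 turn for y horiz (x down) rad -0.006 F [-1.6  0.3  2.8] op 0.553 30.0
[[-0.445, 0.131, 0.886], [0.063, 0.991, -0.114], [-0.893, 0.005, -0.449]]
```

Call:
send_rows(plan=[[90, 0, 0, 0, 0], [90, 0, 0, 0, 0], [90, 0.005, 0, 0.0025, 0], [90, 0.005, 0, 0.0025, 0], [90, 0, 0, 0, 0], [255, 0, 0, 0, 0], [255, 0, 0, 0, 0], [255, 0, 0, 0, 0], [255, 0, 0, 0, 0]])

```text
time_s: 30.27
position: [0.6894, 0.0898, 0.1191]
tcp_rot: [[-0.448, 0.131, 0.884], [0.064, 0.991, -0.115], [-0.892, 0.005, -0.452]]
force: [0.5, -1.4, -2.8]
opening: 0.564
grasp_force: 30.0
```

```bash
python3 -c "
from sim import *
s=info();R=s['tcp_rot'];p=s['position']
# lift 20mm, then pull out along cabinet -x, then to the tray
A=p+[0,0,.02];d=np.array([-.977,-.213,0]);B=A+.16*d
print(A,B,ik(B,R,s['joint_positions']),ik(np.array([.60,-.10,.17]),R,s['joint_positions']))
go(A,2,255);go(B,8,255,p0=A)"
```

```text
30.2667 [0.6894 0.0898 0.1191] [  1.6  49.1 116.  190.7  48.5  87.3] t 63.1 yaw -7.4 turn for y horiz (x down) rad -0.006 F [ 0.5 -1.4 -2.8] op 0.564 30.0
[0.68939478 0.08980383 0.13911452] [0.53307478 0.05572383 0.13911452] (array([ -4.3,  52.7, 140. , 183. ,  75.6,  91. ]), np.float64(2.6e-05)) (array([-29.5,  42.8, 130.6, 156.4,  57.1,  93.3]), np.float64(0.0))
2 [255,-0.0089,0.0001,-0.0045,0.0]
8 [255,0.0085,-0.0068,-0.0168,0.0]
```

Call:
send_rows(plan=[[255, -0.0045, 0, -0.0023, 0], [255, -0.0089, 0, -0.0045, 0], [255, -0.0045, 0, -0.0023, 0], [255, 0.0085, -0.0068, -0.0168, 0], [255, 0.0085, -0.0068, -0.0168, 0], [255, 0.0085, -0.0068, -0.0168, 0], [255, 0.0085, -0.0068, -0.0168, 0], [255, 0.0085, -0.0068, -0.0168, 0], [255, 0.0085, -0.0068, -0.0168, 0], [255, 0, 0, 0, 0]])

```text
time_s: 31.1
position: [0.5684, 0.0634, 0.1386]
tcp_rot: [[-0.453, 0.133, 0.881], [0.065, 0.991, -0.116], [-0.889, 0.005, -0.458]]
force: [-0.3, -0.8, -3.5]
opening: 0.56
grasp_force: 30.0
```

Call:
send_rows(plan=[[255, -0.0036, -0.02, 0.0037, 0], [255, -0.0036, -0.02, 0.0037, 0], [255, -0.0036, -0.02, 0.0037, 0], [255, -0.0036, -0.02, 0.0037, 0], [255, -0.0036, -0.02, 0.0037, 0], [255, -0.0036, -0.02, 0.0037, 0], [255, -0.0036, -0.02, 0.0037, 0], [255, -0.0036, -0.02, 0.0037, 0], [255, -0.0039, -0.0201, 0.0075, 0], [255, -0.0039, -0.0201, 0.0075, 0], [255, -0.0039, -0.0201, 0.0075, 0], [255, -0.0039, -0.0201, 0.0075, 0], [255, -0.0039, -0.0201, 0.0075, 0], [255, -0.0039, -0.0201, 0.0075, 0], [255, -0.0039, -0.0201, 0.0075, 0], [255, -0.0039, -0.0201, 0.0075, 0], [255, 0, 0, 0, 0]])

```text
time_s: 32.52
position: [0.6385, -0.2746, 0.1536]
tcp_rot: [[-0.441, 0.137, 0.887], [0.06, 0.991, -0.123], [-0.896, -0.001, -0.445]]
force: [1.1, -0.5, -2.3]
opening: 0.564
grasp_force: 30.0
```

```bash
python3 - <<'E'
from sim import *
s=info();print(s['tcp_rot'].round(3).tolist())
im,d=capture("wrist");im2,d2=capture("scene")
cv2.imwrite("pics/v6.png",np.hstack([cv2.resize(im2[130:330,140:406],(400,300)),cv2.resize(im,(400,300))]))
P=cloud(calibration("wrist"),d)
m=(P[...,2]>.010)&(P[...,2]<.022)&(abs(P[...,0]-.64)<.12)&(abs(P[...,1]+.27)<.12)
W=P[m][:,:2].astype(np.float32);print(m.sum(),cv2.minAreaRect(W) if m.sum()>10 else "")
b=(P[...,2]>.03)&(np.hypot(P[...,0]-s['position'][0],P[...,1]-s['position'][1])<.06)&(P[...,2]<.11)
print("bottle pts",b.sum(),P[b].min(0).round(3) if b.sum() else "")
E
```

```text
32.5167 [ 0.6385 -0.2746  0.1536] [-46.5  44.9 116.1 132.7  49.6 105.5] t 63.6 yaw -7.9 turn for y horiz (x down) rad 0.001 F [ 1.1 -0.5 -2.3] op 0.564 30.0
[[-0.441, 0.137, 0.887], [0.06, 0.991, -0.123], [-0.896, -0.001, -0.445]]
3491 ((0.6776151061058044, -0.27013492584228516), (0.16464561223983765, 0.23961058259010315), 0.0027572510298341513)
bottle pts 6048 [ 0.611 -0.294  0.063]
```

View pics/v6.png

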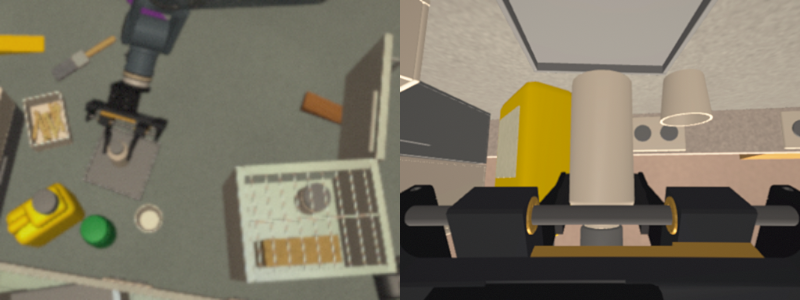

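The left scene crop shows the bottle held over the tray at (120,150), with the tray centred at about (122,163), and the door still propped. The right wrist crop shows the bottle upright and centred on the tray laterally. Next: lower gently.

Call:
send_rows(plan=[[255, 0.0081, 0, 0.004, 0], [255, 0.0081, 0, 0.004, 0], [255, 0.0081, 0, 0.004, 0], [255, 0.0081, 0, 0.004, 0], [255, 0.0081, 0, 0.004, 0], [255, 0.0036, 0, 0.0018, 0], [255, 0.0036, 0, 0.0018, 0], [255, 0.0018, 0, 0.0009, 0], [255, 0, 0, 0, 0], [255, 0, 0, 0, 0]])

```text
time_s: 33.45
position: [0.636, -0.2678, 0.0958]
tcp_rot: [[-0.446, 0.131, 0.885], [0.064, 0.991, -0.115], [-0.893, 0.005, -0.45]]
force: [0.7, 0.3, -3.0]
opening: 0.565
grasp_force: 30.0
```

```bash
python3 -c "
from sim import *
s=info()"
```

```text
33.45 [ 0.636  -0.2678  0.0958] [-46.3  52.3 116.3 136.6  54.7  99.1] t 63.2 yaw -7.4 turn for y horiz (x down) rad -0.006 F [ 0.7  0.3 -3. ] op 0.565 30.0
```

Call:
send_rows(plan=[[255, 0.0009, 0, 0.0005, 0], [255, 0.0009, 0, 0.0005, 0], [255, 0, 0, 0, 0], [255, 0, 0, 0, 0]])

```text
time_s: 33.78
position: [0.6361, -0.2679, 0.0941]
tcp_rot: [[-0.445, 0.131, 0.886], [0.064, 0.991, -0.115], [-0.893, 0.005, -0.45]]
force: [0.9, -0.1, -1.5]
opening: 0.564
grasp_force: 30.0
```

Call:
send_rows(plan=[[255, 0.0006, 0, 0.0003, 0], [255, 0, 0, 0, 0], [100, 0, 0, 0, 0], [90, 0, 0, 0, 0], [60, 0, 0, 0, 0], [30, 0, 0, 0, 0], [0, 0, 0, 0, 0], [0, 0, 0, 0, 0], [0, 0, 0, -0.01, 0], [0, 0, 0, -0.02, 0], [0, 0, 0, -0.025, 0], [0, 0, 0, -0.025, 0], [0, 0, 0, -0.02, 0], [0, 0, 0, 0, 0], [0, 0, 0, 0, 0]])

```text
time_s: 35.03
position: [0.5467, -0.2568, 0.1385]
tcp_rot: [[-0.446, 0.133, 0.885], [0.065, 0.991, -0.116], [-0.893, 0.006, -0.451]]
force: [0.4, 0.5, -1.1]
opening: 1.0
grasp_force: 0.0
```

```bash
python3 - <<'E'
from sim import *
s=info()
im,d=capture("wrist");im2,d2=capture("scene");door()
cv2.imwrite("pics/v7.png",np.hstack([cv2.resize(im2[130:330,140:406],(400,300)),cv2.resize(im,(400,300))]))
P=cloud(calibration("wrist"),d)
b=(np.hypot(P[...,0]-.638,P[...,1]+.268)<.06)
for z0 in(.03,.05,.07,.09):
    k=b&(abs(P[...,2]-z0)<.008);print(z0,k.sum(),np.percentile(P[k],[2,98],axis=0)[:,:2].round(4).tolist() if k.sum()>10 else "")
m=(P[...,2]>.011)&(P[...,2]<.022)&(abs(P[...,0]-.64)<.1)&(abs(P[...,1]+.27)<.1)
W=P[m];print("rim x,y pct",np.percentile(W[:,:2],[1,50,99],axis=0).round(3).tolist())
E
```

```text
35.0333 [ 0.5467 -0.2568  0.1385] [-55.4  48.  128.4 130.7  60.8  93.5] t 63.2 yaw -7.5 turn for y horiz (x down) rad -0.007 F [ 0.4  0.5 -1.1] op 1.0 0.0
door q 1.849 inner y at x=.40 0.2891
0.03 834 [[0.6126, -0.2897], [0.6323, -0.2441]]
0.05 866 [[0.6126, -0.2897], [0.6326, -0.244]]
0.07 901 [[0.6126, -0.2893], [0.6323, -0.2439]]
0.09 929 [[0.6125, -0.289], [0.6314, -0.2441]]
rim x,y pct [[0.546, -0.358], [0.572, -0.265], [0.725, -0.182]]
```

View pics/v7.png

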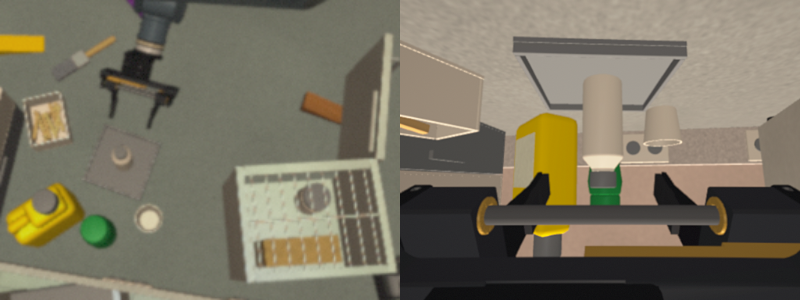

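The bottle stands upright on the tray at (0.6375, −0.267); the tray centre measures about (0.636, −0.27). The door is still propped at about 1.85 rad, and the gripper is clear of everything.

```bash
python3 -c "
from rig import *
print(hand_in())"
```

```text
the job is handed in; nothing more can be done
None
```

I handed the job in at about 35 s: the door reads about 1.85 rad open, propped by the wooden wedge, and the tall bottle stands upright within about 5 mm of the tray's centre, with nothing else visibly moved. The hand-in gave no verdict, and I never measured the contact force between wedge and door.

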